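# Close the socket chute with the stop plate and tip the tray

### The arm

A 7-joint arm with a two-finger parallel gripper is mounted at the origin on the work surface. World frame = base frame: x ahead of the robot, y to its left, z up, the work surface at z = 0. Lengths are in m, angles in rad, forces in N, time in s.
With the tool pointing down it reaches from about 0.425 to 0.875 m from the base axis. Payload 8.4 kg.
Tool frame: the origin (TCP) lies midway between the tips of the shut fingers; the grasp point (between the pads) lies 19 mm behind it; z points along the fingers, y is the line along which they close (so a half turn about z gives the same grasp; the last joint's range is limited). The gripper opens to 85 mm and grips with 20 to 120 N. Pads are 22 mm wide; open, the fingers measure 114 mm over their backs; the gripper's body (76 mm by 85 mm) begins 54 mm behind the grasp point. The pads swing forward as they close: fully open they stand 13 mm farther back than shut.
Start: joints at [-0.099, 0.333, 0.04, 1.465, -0.013, 1.343, -0.059], TCP at [0.65, -0, 0.231] pointing down, gripper open.
Joint ranges: [-2.58, 2.58], [-0.38, 2.09], [-1.3, 1.39], [0.25, 2.4], [-1.5, 4.64], [0.08, 2.09], [-2.65, 2.65]. Speed limits (rad/s): [2.22, 2.22, 2.79, 2.79, 3.14, 3.14, 3.14].

### API

Orientations are given as a unit quaternion [x, y, z, w].
In Python, from plant import robot, imaging, order, models gives the robot as it stands.
- The arm moves only by the tool apply_moves, never from a script. Its argument "commands" is a list of rows, each a list of 3 entries, a list of its own where there are three numbers: the closure, from -1 (fully open) to 1 (shut), then the shift along the tool's x, y, z scaled (see below), then the turn, a rotation vector about the tool's x, y, z scaled (see below). A call has 1 to 5 rows; each row shifts and turns the commanded pose from where the row before left it, along the tool's axes as they then stand; what a row does not reach is not made up. The controller multiplies each number of a shift by 2.5 cm and each number of a turn by 0.08 rad. A row lasts 1/12 s, in which the tool goes at most 41.7 mm and 7.16 degrees, less where a joint would pass 70% of its speed; a pose out of reach is approached as far as the arm can. A call with a number of a shift or a turn outside -1 to 1 is refused whole. A call with a gripper value outside its range is refused whole. The fingers move at their own pace and stop on an object; the grip force is fixed at half the most. Time passes only in rows, so rows that do not move let the fingers close. It gives the time, the measured TCP pose, the force, the opening and the grip force at its end, in the units of the state.
- robot.get_obs(): the state, without advancing time (a new reading comes with each control period).
- imaging.get_image(name): name is "scene" or "side" or "wrist"; returns the picture (400x640x3 uint8, red, green, blue); there is no depth.
- imaging.get_calibration(name): a dict with "fx", "fy", "cx", "cy" (pixels), "distortion" ([k1, k2, p1, p2, k3] as OpenCV has them; the pictures are not rectified), "world_to_cam" (4x4, takes a point from world to camera coordinates). Camera axes: x right, y up, looking along -z (the intrinsics and any distortion apply to the point x, -y, -z); pixel columns grow to the right and rows downward; lengths in m; the calibration is good to about 2 mm. A picture is of the moment at which its call begins: read the wrist's pose just before it. get_calibration takes no time and is no camera call; for the wrist camera it gives the pose at the moment of the call.
- order.sign_off(): hands the job in; it is judged then, once.
Trained networks look in the newest picture that a camera, given by its name, has taken for a name from the list of things; names that differ only in an ending like _2 or _b are one class to them, and where a whole thing is asked for, a point or a joint stands for the part that bears it (a point fixed in the world has none). Each returns a list of dicts, best first, with "conf" (0 to 1); they miss things now and then, are a little off and sometimes report something else, mostly with a low value. They report only what shows in the picture. A call takes as long as a camera call. They do not tell look-alikes from the thing itself.
- models.find_in(camera, name): "location" ([column, row] in pixels, amid what is visible of it).
The state is a dict: "clock": time; "joint_positions": joint angles; "joint_velocities": joint speeds; "tau": joint torques, N m; "tcp_pos": TCP position; "ee_rot": TCP orientation; "force": force on the tool from outside, world axes, zero at the start; "moment": the same for the moment, N m; "grip_width": finger opening in m; "grasp_force": force on a finger pad.
Only numpy, scipy, OpenCV 4.12 (cv2) and the standard library are available. Lean on these libraries where they do the work, as an engineer would, in place of code of your own. Each camera call takes 0.05 s, during which the arm holds its last target. There are 200 camera calls.

### The job

Take the stop plate, the wider of the two plates, from the rack and press its lower edge straight down into the sprung clip at the low end of the chute until it is fully home and centred. Then lift the tilt tray by its handle until all three sockets have rolled out into the chute, and lower the tray gently until it lies flat again. Leave the narrow plate and everything else on the bench where they are.

Things in the scene. Friction and masses are not known exactly. Their poses are not given: they have to be found in the camera images.
- stop_plate_grip (a point): Stop plate: the wider of the rack's two plain steel plates, 116 mm wide, 5 mm thick, upright in a slot of the rack, with a black rubber grip bar (60 long, 14 thick, 20 mm tall) on its top edge. Point: centre of the bar; x along the width, y through the thickness, z up. Straight lower edge 74 mm below this point, bar's top 10 mm above it. 0.1 to 0.23 kg.
- rack: Fixed plywood rack, 136 x 160 mm; origin under its centre. Two slots along its x, 80 mm apart at y = +/-40 mm, each 7 mm wide, 22 mm deep, floor 8 mm above the table, mouth at 30 mm. The plates stand loosely in them and lift straight up.
- narrow_plate_grip (a point): The other plate in the rack, as tall and thick, but only 70 mm wide, with a grip bar 36 mm long. Point: centre of its grip bar. Not wanted; stays in the rack.
- clip (a point): Sprung edge clip at the chute's open low end: two parallel steel jaws 96 mm long. Point: centre of the clip's floor, 8 mm above the table, where the plate's lower edge comes to rest (grip bar's centre then 74 mm above this point). x along the jaws and the plate's width, y across them towards the chute and tray, z up.
- jaw_in: The clip jaw next to the chute (the other mirrors it). Origin: at the clip point. Sloping lead-ins start 34 mm above it, mouth 13 mm wide, and narrow to a gap of 1.5 mm at 18 mm above it; the plate parts the jaws (they move together) against springs. Needs some 7 to 14 N at the throat, well above the plate's weight, then about 5 N, until it stops on the floor.
- chute (a point): Middle of the sloping chute's floor (57 mm above the table), axes as the clip's. The chute runs from the tray's hinge (y = +65 mm here) down to the clip (y = -83 mm), falling 11 degrees, is 122 mm wide inside; its side walls reach 92 mm above the table.
- tray_handle (a point): Tilt tray handle: upright black rubber fin on the tray's free edge, farthest from the clip; 14 mm thick (along the hinge, x), 26 mm tall, 47 mm long (y, outward). Point: its centre, 28 mm out from the tray's end wall, 98 mm above the table when down, free below. Pinched across its thickness, it can pivot between the fingers as the tray swings.
- tray_hinge (a point): Middle of the tray's hinge axis, 81.5 mm above the table; the axis lies along the clip's x. With the tray down, the handle's centre is 188 mm from it along the clip's +y and 17 mm above it.
- tray (a joint): Tilt tray angle, rad: 0 = down, flat on its feet, growing as the handle is raised, stop at 1.15. Aluminium tray 160 x 118 mm, walls 30 mm, open to the chute but for a 2 mm lip: the sockets roll out at about 0.5 to 0.9. It falls back if let go; 0.3 to 0.5 kg plus the sockets.
- socket0_center (a point): Centre of a steel socket, 26 mm across and 30 mm long, lying across the tray at the start (able to roll to the chute).
- socket1_center (a point): Centre of a steel socket, 29 mm across and 34 mm long, lying across the tray at the start (able to roll to the chute).
- socket2_center (a point): Centre of a steel socket, 32 mm across and 40 mm long, lying across the tray at the start (able to roll to the chute).
- grease_tin: Bystander: short black round tin, 64 mm across, 45 mm tall. Origin: on its underside. Leave alone.
- oil_bottle: Bystander: black bottle, 60 mm across, 130 mm tall. Origin: on its underside. Leave alone.
- spray_can: Bystander: metal can, 60 mm across, 110 mm tall. Origin: on its underside. Leave alone.
- wrench: Bystander: steel wrench lying flat. Origin: underneath it. Leave alone.
- screwdriver: Bystander: screwdriver with black handle lying flat. Origin: underneath it. Leave alone.
- filter: Bystander: grey round filter cartridge, 72 mm across, 70 mm tall. Origin: on its underside. Leave alone.
Not all that is in view belongs to the job. Leave any green look-alike of the part that bears socket0_center alone. Leave any yellow look-alike of the part that bears stop_plate_grip alone.

How it is judged:
By the outcome, as a careful person would: the job done as asked, in the order asked, and still so for the second after the job is handed in, with the robot touching nothing.
It also fails if it takes over 69 s, if anything falls off the work surface, if the arm or the gripper's body presses on something with over 40 N, if the wrist force passes 120 N, or if a joint passes its speed limit or range.

## Working session

There is one attempt and no reset: what is moved stays moved. The work goes in short steps, Python scripts to look and compute and a tool call to move; the robot and the scene stay as the last step left them, time stands still between calls to the robot, and variables do not carry over. Pictures are saved under pics/ and viewed, at most 10 in all, crops included, and the job is handed in when it is done.

Besides the shell and the picture viewer there is one more tool, called after "Request:" by a JSON object that holds its "method" and its "body", one argument or row to a line. apply_moves: Moves the arm, as the interface text tells. Shifts and turns lie within -1 to 1; 1 stands for 2.5 cm of shift or 0.08 rad of turn. Its arguments: {"type":"object","properties":{"commands":{"type":"array"}},"required":["commands"]}

```bash
mkdir -p pics
cat > h.py <<'E'
import numpy as np, cv2
from plant import robot, imaging, order, models
def snap(n,f):
    im=imaging.get_image(n); cv2.imwrite('pics/'+f,im[:,:,::-1].copy()); return im
def ray(c,px):
    K=np.array([[c['fx'],0,c['cx']],[0,c['fy'],c['cy']],[0,0,1]])
    u=cv2.undistortPoints(np.array([[px]],float),K,np.array(c['distortion']))[0,0]
    T=np.linalg.inv(np.array(c['world_to_cam'])); d=T[:3,:3]@np.array([u[0],-u[1],-1]); return T[:3,3],d
def at_z(n,px,z):
    o,d=ray(imaging.get_calibration(n),px); return o+d*(z-o[2])/d[2]
def proj(n,P):
    c=imaging.get_calibration(n);W=np.array(c['world_to_cam']);P=np.atleast_2d(P)@W[:3,:3].T+W[:3,3]
    K=np.array([[c['fx'],0,c['cx']],[0,c['fy'],c['cy']],[0,0,1]])
    return cv2.projectPoints(P*[1,-1,-1],np.zeros(3),np.zeros(3),K,np.array(c['distortion']))[0][:,0]
def tri(p):
    A=np.zeros((3,3));b=np.zeros(3)
    for n,px in p.items():
        o,d=ray(imaging.get_calibration(n),px);d/=np.linalg.norm(d);M=np.eye(3)-np.outer(d,d);A+=M;b+=M@o
    return np.linalg.solve(A,b)
E
python3 - <<'E'
from h import *
np.set_printoptions(precision=4,suppress=True)
for n in ["scene","side"]:
    snap(n,n+'0.png')
    print(n,np.linalg.inv(np.array(imaging.get_calibration(n)['world_to_cam']))[:3,3])
    for t in ["stop_plate_grip","narrow_plate_grip","clip","tray_handle","tray_hinge","chute","rack","jaw_in","socket0_center"]:
        print(t,[(np.round(r['location']),round(r['conf'],2)) for r in models.find_in(n,t)][:3])
print(robot.get_obs())
E
```

```text
scene [1.0619 0.4432 1.1311]
stop_plate_grip [(array([181., 174.]), 0.8), (array([235., 138.]), 0.66), (array([338., 230.]), 0.19)]
narrow_plate_grip [(array([336., 231.]), 0.24)]
clip [(array([334., 229.]), 0.59), (array([320., 146.]), 0.55)]
tray_handle [(array([355., 236.]), 0.78)]
tray_hinge [(array([338., 229.]), 0.57), (array([236., 136.]), 0.53), (array([303., 101.]), 0.27)]
chute [(array([337., 230.]), 0.87)]
rack [(array([364., 250.]), 0.68), (array([234., 146.]), 0.67)]
jaw_in []
socket0_center [(array([235., 148.]), 0.7), (array([359., 229.]), 0.69), (array([213., 192.]), 0.69)]
side [0.3387 0.7966 0.7877]
stop_plate_grip [(array([295., 127.]), 0.79), (array([343., 133.]), 0.69)]
narrow_plate_grip [(array([355., 126.]), 0.83)]
clip [(array([291., 236.]), 0.84), (array([354., 124.]), 0.35)]
tray_handle [(array([277., 228.]), 0.92), (array([262., 234.]), 0.41)]
tray_hinge [(array([290., 237.]), 0.8), (array([341., 133.]), 0.44), (array([275., 226.]), 0.24)]
chute [(array([291., 236.]), 0.74)]
rack [(array([349., 145.]), 0.55), (array([261., 231.]), 0.39)]
jaw_in [(array([227., 315.]), 0.64)]
socket0_center [(array([283., 224.]), 0.71), (array([218., 240.]), 0.55)]
{'clock': 1.0, 'joint_positions': array([-0.0992,  0.3332,  0.0399,  1.4654, -0.0134,  1.3433, -0.0585]), 'joint_velocities': array([-0.0003,  0.    ,  0.0002,  0.0002,  0.    , -0.0015,  0.0001]), 'tau': array([ -0.0005, -65.8317,   1.3629, -40.5823,   0.0166,   0.0031,
         0.    ]), 'tcp_pos': array([ 0.65  , -0.    ,  0.2313]), 'ee_rot': array([ 0.7071,  0.7071, -0.    , -0.    ]), 'force': array([-0.6499, -0.125 , -0.3743]), 'moment': array([-0.0044, -0.0358,  0.06  ]), 'grasp_force': 0.0, 'grip_width': 0.08548931885518593}
```

View pics/scene0.png

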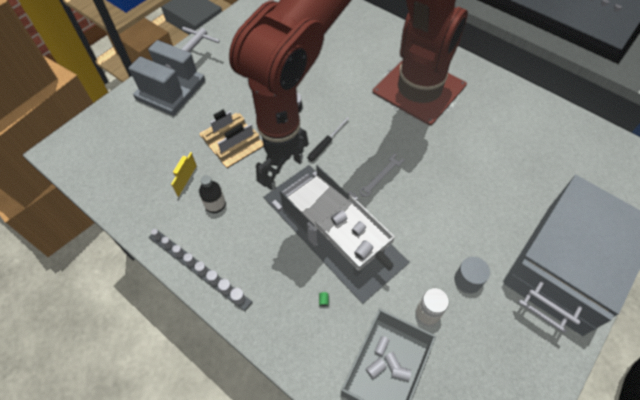

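View pics/side0.png

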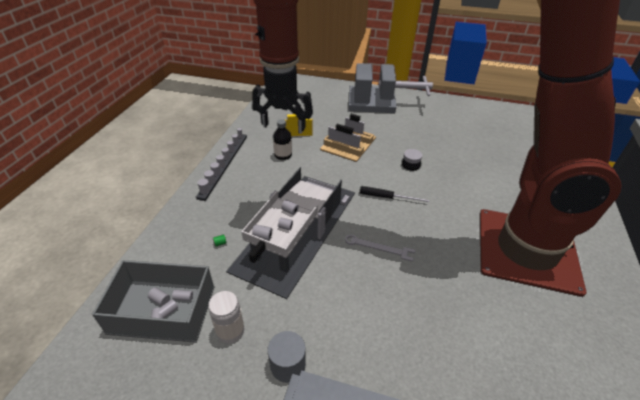

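Rack with two dark plates sits at scene (232,138) / side (348,138). The chute and tray run from the clip at scene (280,190) / side (330,185) to the handle at scene (385,260) / side (256,252). The yellow plate and green socket are look-alikes. I need zoomed crops for precise points.

Run:
```python
import cv2,numpy as np
s=cv2.imread('pics/scene0.png');d=cv2.imread('pics/side0.png')
def crop(im,x,y,w,h,k): return cv2.resize(im[y:y+h,x:x+w],None,fx=k,fy=k,interpolation=cv2.INTER_CUBIC)
a=crop(s,260,155,160,120,5);b=crop(d,220,165,160,120,5)
cv2.imwrite('pics/c1.png',crop(s,260,160,150,115,5));cv2.imwrite('pics/c2.png',crop(d,225,165,150,115,5))
r=np.hstack([crop(s,195,105,75,65,5),crop(d,312,105,75,65,5)]);cv2.imwrite('pics/c3.png',r)
```

```text
(no output)
```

View pics/c1.png

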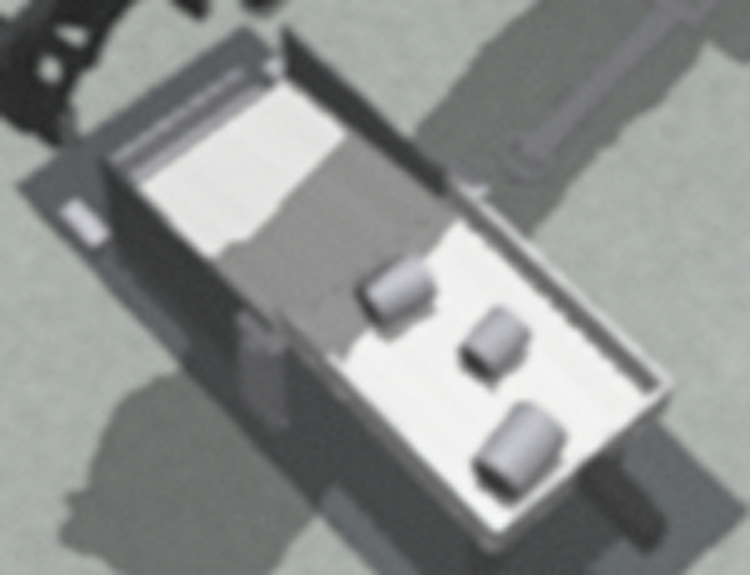

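View pics/c2.png

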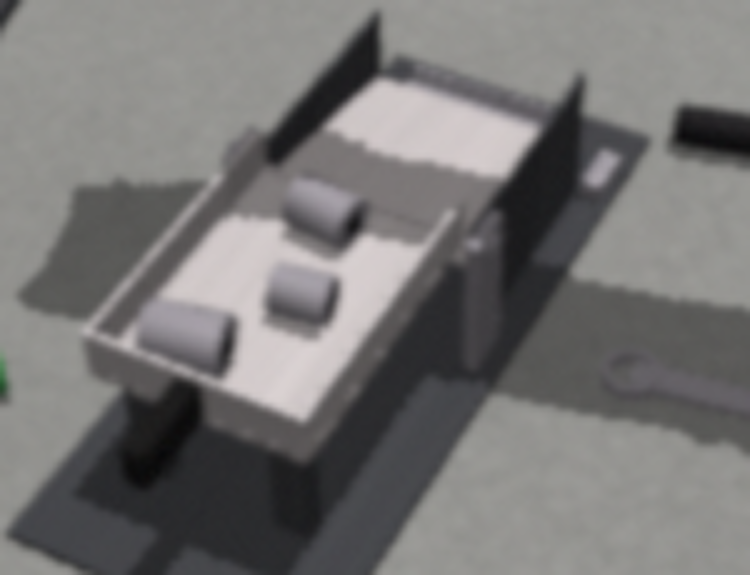

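View pics/c3.png

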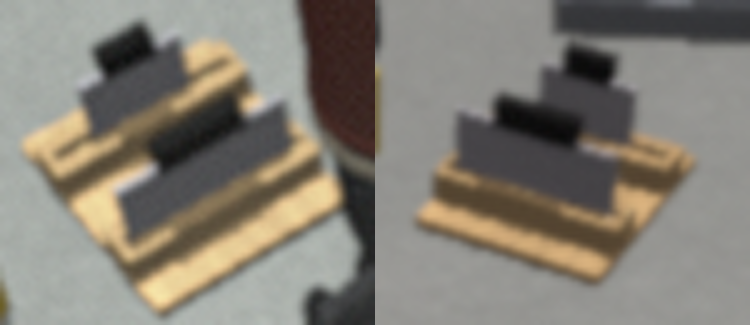

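Crops: plate edges, wall tops and tray corners are clear. In c3 the front plate is the wide one. I'll triangulate matching corners.

Run:
```python
from h import *
np.set_printoptions(precision=4,suppress=True)
S=lambda p:(260+p[0]/5-.4,160+p[1]/5-.4); D=lambda p:(225+p[0]/5-.4,165+p[1]/5-.4)
R=lambda p:(195+p[0]/5-.4,105+p[1]/5-.4); Q=lambda p:(312+(p[0]-375)/5-.4,105+p[1]/5-.4)
def T(n,a,b):
    p={'scene':a,'side':b};X=tri(p);print(n,X,*[np.round(proj(k,X)[0]-p[k],1) for k in p]);return X
a=T('tray +x',S((497,530)),D((88,333)));b=T('tray -x',S((668,380)),D((310,418)))
c=T('wall +x',S((108,158)),D((378,14)));d=T('wall -x',S((285,28)),D((580,76)))
e=T('base -x',S((245,28)),D((650,140)))
v=(a+b-c-d)[:2];print('yaw y-axis',np.degrees(np.arctan2(v[1],v[0])),np.linalg.norm(v)/2)
v=(a-b)[:2];w=(c-d)[:2];print('x axis',np.degrees(np.arctan2(v[1],v[0])),np.degrees(np.arctan2(w[1],w[0])),np.linalg.norm(v),np.linalg.norm(w))
f=T('plate L',R((116,187)),Q((458,110)));g=T('plate R',R((288,103)),Q((615,152)))
h=T('bar L',R((150,140)),Q((497,95)))
i=T('bar R',R((238,95)),Q((582,115)))
f=T('nplate L',R((80,88)),Q((543,67)));g=T('nplate R',R((185,38)),Q((636,92)))
```

```text
tray +x [0.6738 0.2403 0.1105] [-0.2 -0.7] [-0.6  0.5]
tray -x [0.5587 0.259  0.1102] [-0.1 -0.6] [-0.5  0.4]
wall +x [ 0.6259 -0.0463  0.0928] [-0.1 -0.7] [-0.4  0.4]
wall -x [ 0.5038 -0.0258  0.093 ] [-0.1 -0.5] [-0.4  0.4]
base -x [ 0.4713 -0.084   0.0052] [-0.1 -0.5] [-0.4  0.4]
yaw y-axis 79.81008320857823 0.2903583703902391
x axis -9.22156010796576 -9.53257375278539 0.11658924623143373 0.12381067597607535
plate L [ 0.6102 -0.3025  0.0766] [0.  0.2] [ 0.1 -0.1]
plate R [ 0.5021 -0.2693  0.0813] [-0.1 -1.4] [-0.9  0.9]
bar L [ 0.5831 -0.2974  0.0961] [0.  0.3] [ 0.2 -0.2]
bar R [ 0.5261 -0.2831  0.0975] [-0.  -0.7] [-0.4  0.4]
nplate L [ 0.5699 -0.3746  0.0738] [0. 0.] [ 0. -0.]
nplate R [ 0.5033 -0.3531  0.0769] [-0.  -0.7] [-0.4  0.4]
```

Run:
```python
from h import *
np.set_printoptions(precision=3,suppress=True)
c=imaging.get_calibration('wrist');T=np.linalg.inv(np.array(c['world_to_cam']));print(T,c['fx'])
print(proj('wrist',[[.564,-.054,.04],[.555,-.288,.092],[.621,.277,.098]]))
```

```text
[[ 1.    -0.001 -0.002  0.65 ]
 [ 0.001  0.958  0.287  0.074]
 [ 0.001 -0.287  0.958  0.373]
 [ 0.     0.     0.     1.   ]] 339.48166741322933
[[ 230.372  222.336]
 [ 227.446  433.861]
 [ 267.615 -226.679]]
```

Request:
{"method": "apply_moves", "body": {
  "commands": [
    [-1,[-0.5,-0.8,0],[0,0,-1]],
    [-1,[-0.5,-0.8,0],[0,0,-1]],
    [-1,[-0.5,-0.8,0],[0,0,-1]],
    [-1,[-0.5,-0.8,0],[0,0,-1]],
    [-1,[0,0,0],[0,0,0]]
  ]
}}

```text
clock: 1.42
tcp_pos: [0.5745, -0.0634, 0.2319]
ee_rot: [0.585, 0.811, -0.001, 0.0]
force: [0.6, -1.2, 1.3]
grip_width: 0.0856
grasp_force: 0.0
```

Run:
```python
from h import *
np.set_printoptions(precision=1,suppress=True)
im=snap('wrist','w1.png')
import math
y=math.radians(80.1);ux=np.array([math.sin(y),-math.cos(y),0]);uy=np.array([math.cos(y),math.sin(y),0])
C=np.array([.564,-.054,0])
P=[C+a*ux+b*uy+np.array([0,0,z]) for a,b,z in [(-.048,0,.042),(.048,0,.042),(0,0,.042),(0,.018,.092)]]
print(proj('wrist',P))
```

```text
[[259.3 138.4]
 [345.2 183.4]
 [303.  161.3]
 [311.4 153.8]]
```

View pics/w1.png

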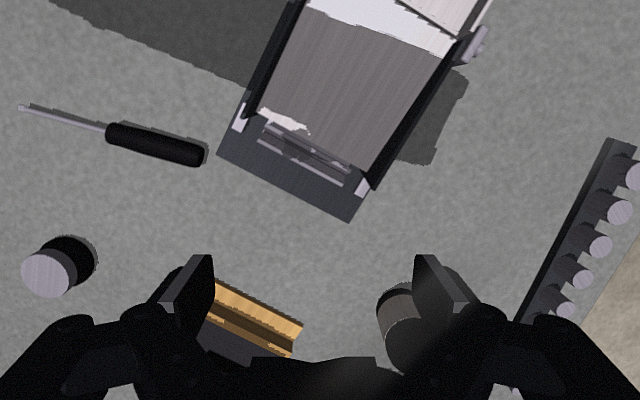

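The wrist view shows the clip jaws near (257..350, 125..185), matching the prediction of (259,138)–(345,183). I'll zoom with the model overlaid.

Run:
```python
from h import *
import math
im=cv2.imread('pics/w1.png');k=7
z=cv2.resize(im[110:195,240:355],None,fx=k,fy=k,interpolation=cv2.INTER_CUBIC)
y=math.radians(80.1);ux=np.array([math.sin(y),-math.cos(y),0]);uy=np.array([math.cos(y),math.sin(y),0])
C=np.array([.564,-.054,0])
for b,col in [(0,(0,0,255)),(.0065,(0,255,0)),(-.0065,(0,255,0))]:
    p=(proj('wrist',[C+a*ux+b*uy+np.array([0,0,.042]) for a in (-.048,0,.048)])-[240,110]+.5)*k
    for q in p: cv2.circle(z,tuple(int(t) for t in q),4,col,1)
cv2.imwrite('pics/w1z.png',z)
```

```text
(no output)
```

View pics/w1z.png

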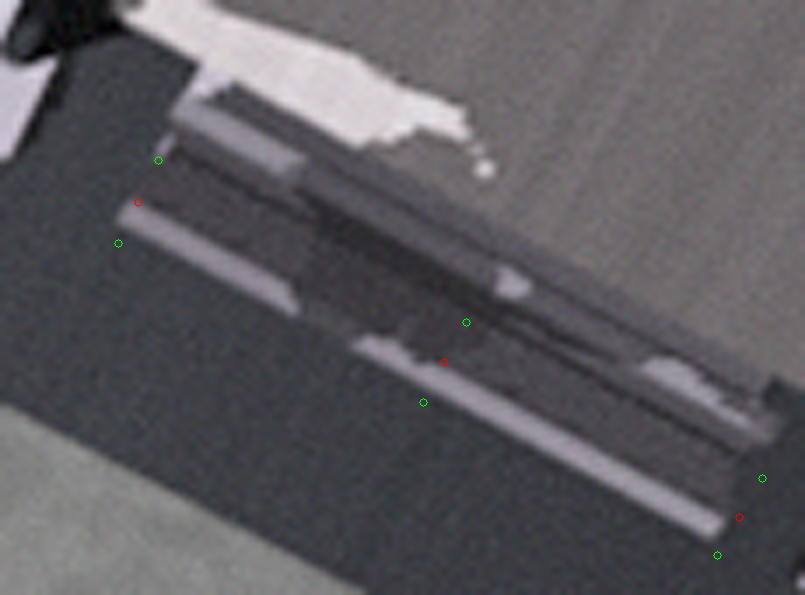

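The jaw rims show clearly, with mouth corners at zoom (128,200), (727,518), (172,120) and (762,447). Unprojecting these.

Run:
```python
from h import *
np.set_printoptions(precision=4,suppress=True)
Z=[(128,200),(727,518),(172,120),(762,447)]
P=np.array([at_z('wrist',(240+u/7-.5,110+v/7-.5),.042) for u,v in Z]);print(P,P.mean(0))
for i in(0,2):
  d=P[i+1]-P[i];print(np.degrees(np.arctan2(d[1],d[0])),np.linalg.norm(d))
s=(proj('scene',P)-[260,160]+.5)*5;t=(proj('side',P)-[225,165]+.5)*5
a=cv2.imread('pics/c1.png')[20:220,20:320];b=cv2.imread('pics/c2.png')[0:200,350:650]
for p in s: cv2.circle(a,tuple(int(x) for x in p-20),3,(0,0,255),1)
for p in t: cv2.circle(b,tuple(int(x) for x in p-[350,0]),3,(0,0,255),1)
cv2.imwrite('pics/chk.png',np.vstack([cv2.resize(np.hstack([a,b]),None,fx=1.33,fy=1.33)]))
# rack via the wrist
print(proj('wrist',[[.555,-.288,.092]]))
```

```text
[[ 0.5153 -0.0459  0.042 ]
 [ 0.6096 -0.0629  0.042 ]
 [ 0.5181 -0.0335  0.042 ]
 [ 0.6108 -0.0515  0.042 ]] [ 0.5634 -0.0484  0.042 ]
-10.195238277373454 0.09582592901154892
-10.961372596422546 0.09446152036500917
[[225.5967 377.6726]]
```

View pics/chk.png

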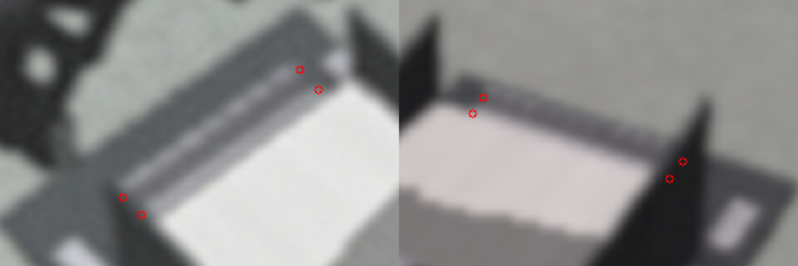

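Request:
{"method": "apply_moves", "body": {
  "commands": [
    [-1,[-0.92,-0.39,0],[0,0,0]],
    [-1,[-0.92,-0.39,0],[0,0,0]],
    [-1,[-0.92,-0.39,0],[0,0,0]],
    [-1,[-0.92,-0.39,0],[0,0,0]],
    [-1,[-0.92,-0.39,0],[0,0,0]]
  ]
}}

```text
clock: 1.88
tcp_pos: [0.5673, -0.1838, 0.2314]
ee_rot: [0.585, 0.811, 0.0, 0.0]
force: [0.0, 0.3, 0.4]
grip_width: 0.0857
grasp_force: 0.0
```

Request:
{"method": "apply_moves", "body": {
  "commands": [
    [-1,[-0.92,-0.39,0],[0,0,0]],
    [-1,[-0.92,-0.39,0],[0,0,0]],
    [-1,[-0.92,-0.39,0],[0,0,0]],
    [-1,[-0.92,-0.39,0],[0,0,0]],
    [-1,[0,0,0],[0,0,-1]]
  ]
}}

```text
clock: 2.3
tcp_pos: [0.5575, -0.2886, 0.231]
ee_rot: [0.556, 0.831, -0.001, 0.0]
force: [-0.7, -0.1, -0.4]
grip_width: 0.0854
grasp_force: 0.0
```

Request:
{"method": "apply_moves", "body": {
  "commands": [
    [-1,[0,0,0],[0,0,-1]],
    [-1,[0,0,0],[0,0,-1]],
    [-1,[0,0,0],[0,0,-1]],
    [-1,[0,0,0],[0,0,-1]],
    [-1,[0,0,0],[0,0,-1]]
  ]
}}

```text
clock: 2.72
tcp_pos: [0.5595, -0.2823, 0.2311]
ee_rot: [0.374, 0.927, 0.0, -0.0]
force: [-0.2, 0.5, 0.1]
grip_width: 0.0853
grasp_force: 0.0
```

Request:
{"method": "apply_moves", "body": {
  "commands": [
    [-1,[0,0,0],[0,0,-1]],
    [-1,[0,0,0],[0,0,-1]],
    [-1,[0,0,0],[0,0,-1]],
    [-1,[0,0,0],[0,0,-1]],
    [-1,[0,0,0],[0,0,-1]]
  ]
}}

```text
clock: 3.13
tcp_pos: [0.5595, -0.2824, 0.2311]
ee_rot: [0.183, 0.983, 0.0, 0.0]
force: [-0.2, -0.2, -0.5]
grip_width: 0.0855
grasp_force: 0.0
```

Request:
{"method": "apply_moves", "body": {
  "commands": [
    [-1,[0,0,0],[0,0,-1]],
    [-1,[0,0,0],[0,0,0]]
  ]
}}

```text
clock: 3.3
tcp_pos: [0.5594, -0.2824, 0.2311]
ee_rot: [0.143, 0.99, 0.0, 0.0]
force: [0.2, -0.6, 0.1]
grip_width: 0.0859
grasp_force: 0.0
```

Run:
```python
from h import *
np.set_printoptions(precision=4,suppress=True)
im=snap('wrist','w2.png')
p=proj('wrist',[[.6102,-.3025,.072],[.5021,-.2693,.072],[.5831,-.2974,.092],[.5261,-.2831,.092]]);print(p)
x,y=p[2:].mean(0).astype(int);x0=max(x-90,0);y0=max(min(y-60,290),0);print(x0,y0,np.linalg.inv(np.array(imaging.get_calibration('wrist')['world_to_cam']))[:3,3])
print(robot.get_obs()['tcp_pos'],robot.get_obs()['ee_rot'])
cv2.imwrite('pics/w2z.png',cv2.resize(cv2.imread('pics/w2.png')[y0:y0+110,x0:x0+180],None,fx=4.4,fy=4.4,interpolation=cv2.INTER_CUBIC))
```

```text
[[307.0788 233.777 ]
 [307.3497 112.4154]
 [303.2759 213.8071]
 [299.496  146.98  ]]
211 120 [ 0.4894 -0.2608  0.373 ]
[ 0.5593 -0.2825  0.2312] [0.1455 0.9894 0.0002 0.    ]
```

View pics/w2z.png

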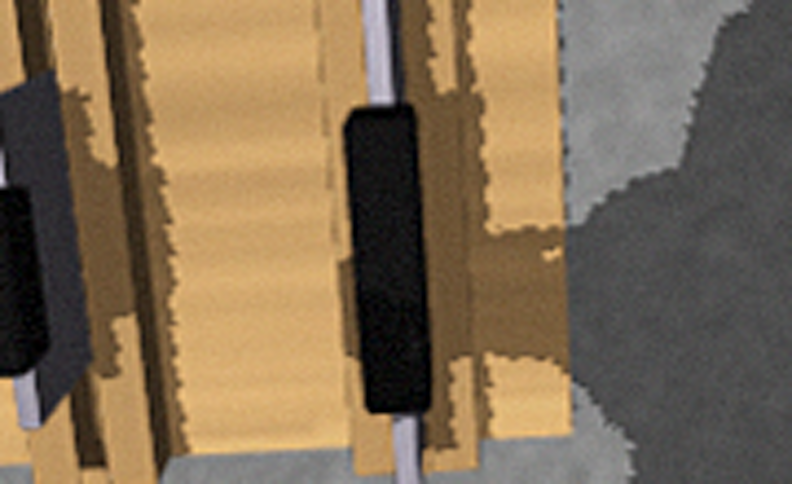

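Wrist view shows the stop plate's bar from zoom (379,108) to (400,411), with the narrow plate left of it. Compute its pose and the offset in tool axes.

Run:
```python
from h import *
from scipy.spatial.transform import Rotation as R
np.set_printoptions(precision=4,suppress=True)
f=lambda u,v:at_z('wrist',(211+u/4.4-.5,120+v/4.4-.5),.092)
a,b=f(379,109),f(400,411);d=b-a;print(a,b,(a+b)/2,np.linalg.norm(d),np.degrees(np.arctan2(d[1],d[0])))
f2=lambda u,v:at_z('wrist',(211+u/4.4-.5,120+v/4.4-.5),.072)
a2,b2=f2(377,30),f2(410,470);d=b2-a2;print(np.degrees(np.arctan2(d[1],d[0])))
o=robot.get_obs();M=R.from_quat(o['ee_rot']).as_matrix();print(M)
print('tool shift units',M.T@((a+b)/2-o['tcp_pos'])/.025, M.T@(np.array([.5554,-.288,.082])-o['tcp_pos'])/.025)
print('y_tool',np.degrees(np.arctan2(M[1,1],M[0,1])))
```

```text
[ 0.5233 -0.2847  0.092 ] [ 0.5818 -0.2987  0.092 ] [ 0.5526 -0.2917  0.092 ] 0.060208272231290876 -13.469904114102473
-13.114097934833694
[[-0.9576  0.288   0.0001]
 [ 0.288   0.9576  0.0003]
 [-0.      0.0004 -1.    ]]
tool shift units [ 0.1533 -0.4313  5.5674] [ 0.0871 -0.2566  5.9674]
y_tool 73.26354307950989
```

Request:
{"method": "apply_moves", "body": {
  "commands": [
    [-1,[0.15,-0.42,0.3],[0,0,0]],
    [-1,[0,0,0.9],[0,0,-0.72]],
    [-1,[0,0,1],[0,0,0]],
    [-1,[0,0,1],[0,0,0]],
    [-1,[0,0,1],[0,0,0]]
  ]
}}

```text
clock: 3.77
tcp_pos: [0.5514, -0.2928, 0.1248]
ee_rot: [0.118, 0.993, -0.0, -0.0]
force: [0.5, -0.1, -0.1]
grip_width: 0.0855
grasp_force: 0.0
```

Request:
{"method": "apply_moves", "body": {
  "commands": [
    [-1,[0,0,1],[0,0,0]],
    [-1,[0,0,0.8],[0,0,0]],
    [-1,[0,0,0.7],[0,0,0]],
    [-1,[0,0,0],[0,0,0]],
    [-1,[0,0,0],[0,0,0]]
  ]
}}

```text
clock: 4.18
tcp_pos: [0.551, -0.2923, 0.0629]
ee_rot: [0.117, 0.993, 0.0, -0.001]
force: [-0.5, -0.2, 0.5]
grip_width: 0.086
grasp_force: 0.0
```

Request:
{"method": "apply_moves", "body": {
  "commands": [
    [1,[0,0,0],[0,0,0]],
    [1,[0,0,0],[0,0,0]],
    [1,[0,0,0],[0,0,0]],
    [1,[0,0,0],[0,0,0]],
    [1,[0,0,0],[0,0,0]]
  ]
}}

```text
clock: 4.6
tcp_pos: [0.5523, -0.2922, 0.0645]
ee_rot: [0.116, 0.993, -0.0, 0.0]
force: [0.0, 0.6, 0.6]
grip_width: 0.0255
grasp_force: 0.0
```

Request:
{"method": "apply_moves", "body": {
  "commands": [
    [1,[0,0,0],[0,0,0]],
    [1,[0,0,0],[0,0,0]],
    [1,[0,0,0],[0,0,0]],
    [1,[0,0,0],[0,0,0]],
    [1,[0,0,0],[0,0,0]]
  ]
}}

```text
clock: 5.02
tcp_pos: [0.5524, -0.2923, 0.0644]
ee_rot: [0.116, 0.993, -0.0, 0.0]
force: [-1.2, -0.7, 5.3]
grip_width: 0.0132
grasp_force: 59.5
```

Request:
{"method": "apply_moves", "body": {
  "commands": [
    [1,[0,0,-0.4],[0,0,0]],
    [1,[0,0,-0.8],[0,0,0]],
    [1,[0,0,-1],[0,0,0]],
    [1,[0,0,-1],[0,0,0]],
    [1,[0,0,-0.9],[0,0,0]]
  ]
}}

```text
clock: 5.43
tcp_pos: [0.5517, -0.2918, 0.1678]
ee_rot: [0.116, 0.993, 0.0, -0.0]
force: [0.7, 0.1, -2.0]
grip_width: 0.013
grasp_force: 58.7
```

Request:
{"method": "apply_moves", "body": {
  "commands": [
    [1,[0.18,0.8,0],[0,0,0]],
    [1,[0.18,0.9,0],[0,0,0]],
    [1,[0.18,0.9,0],[0,0,0]],
    [1,[0.18,0.9,0],[0,0,0]],
    [1,[0.18,0.9,0],[0,0,0]]
  ]
}}

```text
clock: 5.85
tcp_pos: [0.555, -0.1786, 0.1664]
ee_rot: [0.116, 0.993, 0.0, -0.0]
force: [1.3, -0.8, -2.3]
grip_width: 0.0131
grasp_force: 58.6
```

Request:
{"method": "apply_moves", "body": {
  "commands": [
    [1,[0.18,0.9,0],[0,0,0]],
    [1,[0.18,0.9,0],[0,0,0]],
    [1,[0.18,0.9,0],[0,0,0]],
    [1,[0.18,0.9,0],[0,0,0]],
    [1,[0.18,0.9,0],[0,0,0]]
  ]
}}

```text
clock: 6.27
tcp_pos: [0.5591, -0.064, 0.1664]
ee_rot: [0.116, 0.993, -0.0, -0.0]
force: [0.3, 0.8, -1.9]
grip_width: 0.013
grasp_force: 58.6
```

Request:
{"method": "apply_moves", "body": {
  "commands": [
    [1,[0,0.4,0],[0,0,-0.4]],
    [1,[0,0,0],[0,0,-0.28]],
    [1,[0,0,0],[0,0,0]],
    [1,[0,0,0],[0,0,0]]
  ]
}}

```text
clock: 6.6
tcp_pos: [0.5618, -0.0572, 0.1663]
ee_rot: [0.09, 0.996, -0.0, -0.0]
force: [-0.3, -0.2, -1.0]
grip_width: 0.0132
grasp_force: 58.7
```

Run:
```python
from h import *
from scipy.spatial.transform import Rotation as R
np.set_printoptions(precision=4,suppress=True)
for n in ['side','scene','wrist']: snap(n,n+'3.png')
o=robot.get_obs();M=R.from_quat(o['ee_rot']).as_matrix();print(o['tcp_pos'],M,o['force'])
g=o['tcp_pos']-.019*M[:,2]
ex=-M[:,0];ey=M[:,1]
P=[g+a*ex+np.array([0,0,z]) for a,z in [(-.058,-.074),(.058,-.074),(-.058,-.01),(.058,-.01),(-.03,.01),(.03,.01)]]
for n in ['side','scene']: print(n,proj(n,P))
```

```text
[ 0.5618 -0.057   0.1662] [[-0.9836  0.1802 -0.0003]
 [ 0.1802  0.9836 -0.0004]
 [ 0.0002 -0.0004 -1.    ]] [ 0.1852 -0.4536 -1.7307]
side [[342.0088 170.2559]
 [304.2981 158.6637]
 [343.2469 150.9956]
 [303.986  139.6314]
 [333.7831 141.846 ]
 [313.2166 136.0145]]
scene [[310.2842 157.0885]
 [276.2932 180.7333]
 [309.7157 142.4611]
 [274.1165 166.7103]
 [301.0271 143.3626]
 [282.3405 156.0016]]
```

Request:
{"method": "apply_moves", "body": {
  "commands": [
    [1,[0,0.29,0.4],[0,0,0]],
    [1,[0,0,0.8],[0,0,0]],
    [1,[0,0,0.8],[0,0,0]],
    [1,[0,0,0.5],[0,0,0]],
    [1,[0,0,0],[0,0,0]]
  ]
}}

```text
clock: 7.17
tcp_pos: [0.5611, -0.0482, 0.1003]
ee_rot: [0.089, 0.996, -0.0, -0.003]
force: [-0.6, -0.2, -2.0]
grip_width: 0.0132
grasp_force: 58.6
```

Run:
```python
from h import *
from scipy.spatial.transform import Rotation as R
np.set_printoptions(precision=4,suppress=True)
o=robot.get_obs();M=R.from_quat(o['ee_rot']).as_matrix();print(o['tcp_pos'],M[:,1],o['force'])
g=o['tcp_pos']-.019*M[:,2];ex=-M[:,0]
P=[g+a*ex+np.array([0,0,z]) for a,z in [(-.058,-.074),(.058,-.074),(-.058,-.01),(.058,-.01)]]
C=np.array([.5635,-.050,0]);y=np.radians(79.8);ux=np.array([np.sin(y),-np.cos(y),0]);uy=np.array([np.cos(y),np.sin(y),0])
J=[C+a*ux+b*uy+np.array([0,0,.042]) for a in(-.048,.048) for b in (-.0065,.0065)]
out=[]
for n,x,y0,w,h,k in [('scene',265,140,66,60,6),('side',290,135,66,60,6),('wrist',200,100,130,50,6)]:
    im=snap(n,n+'4.png')[:,:,::-1]
    z=cv2.resize(im[y0:y0+h,x:x+w].copy(),None,fx=k,fy=k,interpolation=cv2.INTER_CUBIC)
    for Q,c in((P,(0,0,255)),(J,(0,255,0))):
        for q in proj(n,Q): cv2.circle(z,tuple(int(t) for t in (q-[x,y0]+.5)*k),3,c,1)
    print(n,proj(n,P).round(1).tolist(),proj(n,J).round(1).tolist())
    out.append(z)
t=np.hstack(out[:2]);w=np.zeros((230,t.shape[1],3),np.uint8)
b=cv2.resize(out[2],(t.shape[1],int(t.shape[1]*50/130)))[:230];w[:b.shape[0]]=b
cv2.imwrite('pics/f.png',np.vstack([t,w]))
```

```text
[ 0.5611 -0.0482  0.1003] [ 0.178   0.984  -0.0007] [-0.6415 -0.2002 -1.9597]
scene [[313.3, 172.3], [280.9, 195.6], [312.9, 158.9], [279.1, 182.8]] [[308.1, 173.7], [311.1, 176.6], [281.4, 192.8], [284.3, 195.8]]
side [[340.3, 190.4], [303.9, 178.8], [341.5, 172.7], [303.6, 161.2]] [[337.4, 188.5], [335.5, 191.2], [307.4, 178.8], [305.3, 181.3]]
wrist [[310.9, 117.4], [311.1, 292.6], [310.1, 127.9], [310.5, 363.5]] [[297.7, 138.5], [319.4, 138.5], [299.5, 280.6], [318.6, 280.5]]
```

View pics/f.png

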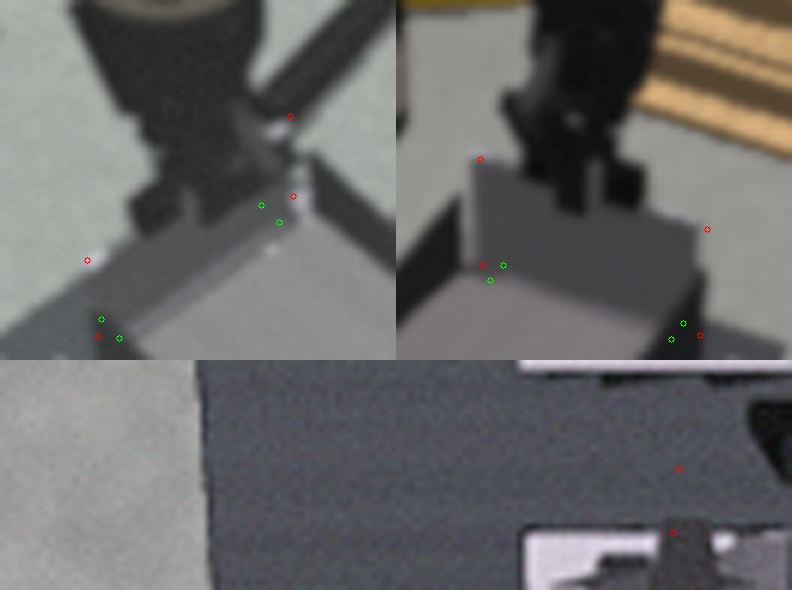

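The plate hangs upright over the clip, and its corners match the prediction within about 1–2 mm: side (478,158)/(698,226), scene (95,257)/(275,130). A small correction, then I press down in small steps.

Request:
{"method": "apply_moves", "body": {
  "commands": [
    [1,[-0.11,-0.07,0],[0,0,0]],
    [1,[0,0,0],[0,0,0]],
    [1,[0,0,0.2],[0,0,0]],
    [1,[0,0,0.2],[0,0,0]],
    [1,[0,0,0],[0,0,0]]
  ]
}}

```text
clock: 7.73
tcp_pos: [0.565, -0.0505, 0.0927]
ee_rot: [0.089, 0.996, -0.0, -0.001]
force: [0.0, 0.8, -2.5]
grip_width: 0.0134
grasp_force: 58.6
```

Request:
{"method": "apply_moves", "body": {
  "commands": [
    [1,[0.06,0,0.1],[0,0,0]],
    [1,[0,0,0.15],[0,0,0]],
    [1,[0,0,0],[0,0,0]]
  ]
}}

```text
clock: 7.98
tcp_pos: [0.5641, -0.0513, 0.0872]
ee_rot: [0.09, 0.996, -0.001, -0.0]
force: [-0.1, -3.7, -2.5]
grip_width: 0.0131
grasp_force: 58.8
```

```bash
python3 -c "
from h import *
print(robot.get_obs())"
```

```text
{'clock': 7.9833, 'joint_positions': array([ 0.10398257,  0.29051536, -0.10777325,  1.83215541,  0.03747181,
        1.02094734,  1.37241378]), 'joint_velocities': array([ 0.00301789, -0.00099374, -0.00140328, -0.00425846, -0.00552734,
        0.00793194, -0.00048785]), 'tau': array([-2.16060452e+00, -5.84258187e+01, -2.80779831e+00, -3.58300495e+01,
       -1.14407100e+00,  4.52484610e-02,  1.15681955e-02]), 'tcp_pos': array([ 0.56405247, -0.05128129,  0.08720734]), 'ee_rot': array([ 8.96213701e-02,  9.95975746e-01, -5.68162369e-04, -9.22428535e-06]), 'force': array([-0.14668202, -3.65655141, -2.50565844]), 'moment': array([-0.98959285, -0.11148957,  0.02067237]), 'grasp_force': 58.758755922317505, 'grip_width': 0.013097849422221693}
```

Request:
{"method": "apply_moves", "body": {
  "commands": [
    [1,[0,-0.05,0],[0,0,0]],
    [1,[0,0,0],[0,0,0]],
    [1,[0,0,0],[0,0,0]]
  ]
}}

```text
clock: 8.23
tcp_pos: [0.5638, -0.0515, 0.0875]
ee_rot: [0.089, 0.996, 0.0, -0.0]
force: [-0.2, -1.4, -1.6]
grip_width: 0.0128
grasp_force: 58.7
```

Request:
{"method": "apply_moves", "body": {
  "commands": [
    [1,[0,0,0.15],[0,0,0]],
    [1,[0,0,0],[0,0,0]]
  ]
}}

```text
clock: 8.4
tcp_pos: [0.5645, -0.0517, 0.0842]
ee_rot: [0.089, 0.996, -0.0, 0.001]
force: [0.7, -1.9, 1.6]
grip_width: 0.013
grasp_force: 59.3
```

Request:
{"method": "apply_moves", "body": {
  "commands": [
    [1,[0.03,-0.04,0],[0,0,0]],
    [1,[0,0,0.1],[0,0,0]],
    [1,[0,0,0.1],[0,0,0]],
    [1,[0,0,0],[0,0,0]]
  ]
}}

```text
clock: 8.73
tcp_pos: [0.5639, -0.0519, 0.0792]
ee_rot: [0.089, 0.996, 0.0, 0.001]
force: [3.2, -1.1, 0.7]
grip_width: 0.0128
grasp_force: 59.9
```

Request:
{"method": "apply_moves", "body": {
  "commands": [
    [1,[0,0,0.15],[0,0,0]],
    [1,[0,0,0.15],[0,0,0]],
    [1,[0,0,0],[0,0,0]]
  ]
}}

```text
clock: 8.98
tcp_pos: [0.563, -0.0519, 0.0706]
ee_rot: [0.089, 0.996, 0.0, -0.0]
force: [4.3, 1.0, -3.0]
grip_width: 0.0131
grasp_force: 59.3
```

Request:
{"method": "apply_moves", "body": {
  "commands": [
    [1,[0,0,0.15],[0,0,0]],
    [1,[0,0,0.1],[0,0,0]],
    [1,[0,0,0],[0,0,0]]
  ]
}}

```text
clock: 9.23
tcp_pos: [0.5629, -0.0519, 0.0644]
ee_rot: [0.089, 0.996, 0.0, -0.0]
force: [4.1, 1.9, -2.4]
grip_width: 0.013
grasp_force: 59.4
```

Request:
{"method": "apply_moves", "body": {
  "commands": [
    [1,[0,0,0.1],[0,0,0]],
    [1,[0,0,0.1],[0,0,0]],
    [1,[0,0,0],[0,0,0]]
  ]
}}

```text
clock: 9.48
tcp_pos: [0.5632, -0.0519, 0.0642]
ee_rot: [0.089, 0.996, 0.0, 0.0]
force: [-18.6, 3.6, 45.7]
grip_width: 0.0128
grasp_force: 66.6
```

Request:
{"method": "apply_moves", "body": {
  "commands": [
    [1,[0,0,-0.17],[0,0,0]],
    [1,[0,0,0],[0,0,0]],
    [-0.6,[0,0,0],[0,0,0]],
    [-0.6,[0,0,0],[0,0,0]],
    [-0.6,[0,0,0],[0,0,0]]
  ]
}}

```text
clock: 9.9
tcp_pos: [0.5624, -0.0529, 0.0634]
ee_rot: [0.089, 0.996, -0.0, -0.001]
force: [-0.1, 0.4, 0.0]
grip_width: 0.0489
grasp_force: 0.0
```

Request:
{"method": "apply_moves", "body": {
  "commands": [
    [-0.6,[0,0,0],[0,0,0]],
    [-0.6,[0,0,0],[0,0,0]],
    [-0.6,[0,0,-0.3],[0,0,0]],
    [-0.6,[0,0,-0.7],[0,0,0]],
    [-0.6,[0,0,-1],[0,0,0]]
  ]
}}

```text
clock: 10.32
tcp_pos: [0.5616, -0.0523, 0.1134]
ee_rot: [0.089, 0.996, -0.0, -0.002]
force: [0.2, -0.2, -0.8]
grip_width: 0.0684
grasp_force: 0.0
```

Request:
{"method": "apply_moves", "body": {
  "commands": [
    [-0.6,[0,0,-1],[0,0,0]],
    [-0.6,[0,0,-1],[0,0,0]],
    [-0.6,[0,0,-1],[0,0,0]],
    [-0.6,[0,0,-1],[0,0,0]],
    [-0.6,[0,0,0],[0,0,0]]
  ]
}}

```text
clock: 10.73
tcp_pos: [0.5654, -0.0525, 0.2204]
ee_rot: [0.089, 0.996, 0.0, 0.004]
force: [0.6, -0.0, -0.7]
grip_width: 0.0684
grasp_force: 0.0
```

Run:
```python
from h import *
np.set_printoptions(precision=1,suppress=True)
o=robot.get_obs();print(o['tcp_pos'],o['ee_rot'],o['joint_positions'])
im=snap('wrist','w5.png').astype(int)
C=np.array([.5632,-.0519,0]);y=np.radians(79.8);ux=np.array([np.sin(y),-np.cos(y),0]);uy=np.array([np.cos(y),np.sin(y),0])
P=[C+a*ux+np.array([0,0,z]) for a,z in[(-.058,.072),(.058,.072),(-.03,.092),(.03,.092)]]
print(proj('wrist',P))
g=im.sum(2)//3
p=proj('wrist',P).round().astype(int)
c=p[0][0];print('cols');
for r in range(p[0][1]-12,p[0][1]+40,2):print(r,g[r,c-10:c+11:2])
for n in['scene','side']:
    snap(n,n+'5.png');print(n,models.find_in(n,'stop_plate_grip')[:2],proj(n,[C+[0,0,.082]]))
```

```text
[ 0.6 -0.1  0.2] [0.1 1.  0.  0. ] [ 0.1  0.2 -0.1  1.7  0.   1.3  1.4]
[[312.  111. ]
 [312.1 240.5]
 [312.  148.7]
 [312.  219.8]]
cols
99 [68 68 75 69 72 74 69 72 71 73 60]
101 [68 71 65 74 70 67 66 69 68 67 67]
103 [71 68 71 72 67 74 67 65 65 70 69]
105 [69 64 70 68 73 69 66 71 66 68 62]
107 [67 68 69 71 69 70 65 68 68 65 70]
109 [66 73 65 69 63 45 57 65 71 74 66]
111 [62 69 68 69 49 36 35 46 30 23 71]
113 [170 167 175 171 149 194 199 102  81  79  71]
115 [196 165  80  83 138 185 192  74  54  57  80]
117 [129  78  59  68 135 188 198  69  50  42 100]
119 [145  94  74  64 136 183 193  69  49  47 122]
121 [143  97  75  68 135 189 197  70  50  49 117]
123 [142  90  60  63 136 185 196  70  55  49 114]
125 [138  96  68  64 139 182 196  70  50  46 122]
127 [141  91  76  65 135 183 191  65  47  44 127]
129 [145  96  69  63 136 181 190  68  51  47 121]
131 [146  93  67  64 136 184 192  63  49  45 122]
133 [143  98  69  67 137 184 196  67  47  46 117]
135 [141 108  61  70 137 180 192  66  49  53 117]
137 [143 108  74  65 132 181 194  67  49  52 119]
139 [140 107  72  66 134 180 188  56  50  48 133]
141 [144 107  69  65 132 176 195  61  44  52 134]
143 [143 108  74  69 132 179 195  67  45  47 138]
145 [143 100  71  56 102 148 153  57  40  50  75]
147 [145 108   0   0   2   3   1   0   0  10  75]
149 [144 100   8  11  12   7  15  13  12   0  79]
scene [{'location': [296.0, 180.4], 'conf': 0.69}, {'location': [182.7, 172.3], 'conf': 0.67}] [[295.2 176.2]]
side [{'location': [296.2, 124.5], 'conf': 0.81}, {'location': [317.9, 178.2], 'conf': 0.59}] [[321.7 173.6]]
```

Run:
```python
from h import *
np.set_printoptions(precision=1,suppress=True,linewidth=200)
g=cv2.imread('pics/w5.png').astype(int).sum(2)//3
C=np.array([.5632,-.0519,0]);y=np.radians(79.8);ux=np.array([np.sin(y),-np.cos(y),0]);uy=np.array([np.cos(y),np.sin(y),0])
print(proj('wrist',[C+a*ux+b*uy+np.array([0,0,.042]) for a in(-.048,.048) for b in(-.0085,.0085)]))
print(proj('wrist',[C+a*ux+b*uy+np.array([0,0,.092]) for a in(-.061,.061) for b in(.02,)]))
print('top')
for r in range(104,124):print(r,g[r,292:336:2])
print('bot')
for r in range(214,256):print(r,g[r,292:336:2])
```

```text
[[303.2 124.8]
 [322.  124.8]
 [304.  223.8]
 [321.2 223.8]]
[[339.  112.8]
 [335.9 259.1]]
top
104 [71 73 74 69 72 73 71 77 71 72 70 72 75 69 65 70 71 62 40 51 72 80]
105 [ 65  71  71  67  76  69  64  70  68  73  69  66  71  66  68  62  70  71  55 149 148 107]
106 [ 69  69  68  67  70  69  70  67  65  71  69  70  69  67  68  68  72  66  66 196 179 130]
107 [ 74  67  69  71  68  67  68  69  71  69  70  65  68  68  65  70  62  67  68 195 205 199]
108 [ 70  68  74  69  63  73  70  66  75  62  55  60  63  68  71  65  70  67  63 197 228 229]
109 [ 68  77  71  65  70  66  73  65  69  63  45  57  65  71  74  66  66  69  67 194 224 224]
110 [ 70  76  75  71  70  64  69  70  68  63  42  46  65  60  52  75  69  73  65 191 226 221]
111 [ 70  70  68  67  65  62  69  68  69  49  36  35  46  30  23  71  65  62  64 195 223 223]
112 [ 69  69  69  73 100  88  93  85  79  99 135 144  61  39  43  56 102  95  68 197 223 222]
113 [ 64  67  63 126 170 170 167 175 171 149 194 199 102  81  79  71 117 169  79 193 224 223]
114 [ 62  66  66 150 195 192 189 177 168 152 190 199  93  90  87  98  90 205  87 194 2
[... 4105 characters left out ...]
1 137 128 134 144  93  30  33  38  44  45]
249 [139 135 142 133 146 146 140 138 137 133 133 127 131 139 135 143  99  59  58  66  55  57]
250 [146 137 142 143 141 149 144 138 133 132 133 131 133 139 136 146  97  62  59  58  60  61]
251 [140 137 139 140 141 146 141 140 137 130 131 129 143 140 136 144 111  51  53  51  49  48]
252 [139 137 142 138 143 147 144 143 138 132 134 139 142 142 135 140 143 112 110 109 110 116]
253 [130 138 142 139 137 145 148 137 138 130 134 136 137 138 146 144 143 140 135 138 139 136]
254 [133 136 138 142 140 141 148 146 135 140 133 133 137 137 142 137 146 135 133 135 138 136]
255 [135 131 138 137 140 136 145 140 138 135 136 128 130 138 141 136 144 138 131 131 139 136]
```

Run:
```python
from h import *
def art(f,r0,r1,c0,c1,s=2):
    g=cv2.imread('pics/'+f).astype(int).sum(2)//3
    for r in range(r0,r1,s):print(r,''.join(" .:-=+*#%@"[min(9,v//24)] for v in g[r,c0:c1]))
art('w5.png',100,250,278,345)
```

```text
100 ---::-:-:----::-:::::-:-::-:::::::-::::::::-:.  .::::::-::::.......
102 :--:-::-:--:-:-:::-:::-:::-:--:::----:::--:--:. .::::::::::::......
104 -:-::--::--::-:--:-:::---:::-:::-:::---::-:::-::::..::----------::-
106 :::::--::--::-:::::-:-:::-:::::::::-:::::-::::-:::::%@#-+#+========
108 :-:::::---::::::::-:::::-::-::--:::::::::::::-:::::.%@@@@@%####%@#=
110 ------:--:-:::::---::::::-:-::::::...:::::::--::--::#@@@@@@@@@@@@*=
112 -:-::---:::-:-::::::-==--------:=+++*+:....::-==--:.%@@@@@@@@@@@@@*
114 :::::::-::::::::::::*%%%%%#####+*###%*------==-*%*-.%@@@@@@@@@@@@@*
116 :::-:::::::-:::---::*%#***=.....+###%*:.....::-*%*-.%@@@@@@@@@@@%#+
118 ::::::::-::::::-::::*#*+*+=:--:.+%##%*:..::-+*++=:. %@@@@@@@@@@@#+=
120 -::::::---::::::::::*#*+*+=::::.+####*:.::.:++++=-..#@@@@@@@@@@@@*=
122 -:-::::-:-::::::::::+#*+*+-:--::+###%*:.:.:.=+++=-..%@@@@@@@@@@@@*=
124 ::--::::-:::-:::::::=#*+*+-::-::+###%*:.::::=*++=: .%@@@@@@@@@@@@*=
126 -:-::--:-:::::::::::=#*+*+-::::.+###%*:.::.-++++=:.:%@@@@@@@@@@@@%*
128 -:--::-::::-::-:::::=#*+++-::::.+###%*:.::::++++=: :%@@@@@@@@@@@@@#
130 ::::::::::::::::
[... 3598 characters left out ...]
::::::.=#**********####++****#+.                    .
232 ::::::::::::::::::::.+***********##*#++******-    .         .      
234 +++++=++=+===+++==++=+++++++++++*#**#+=++++++:      .              
236 +++++++++*+++**+++++++++++++++++*###*+=+++++*-                     
238 ++++++++**++++++++++++++++++++++*#**#+=*++*+*=  . .    .      ..   
240 +*++++++*+++++++++++++++++++++++++++++++++++*=                     
242 +++++++++++++++++++++++++*++++++++*++++++++++=:                    
244 +++++++++++++++++++++++++++++++++++**+**+++++=.       .            
246 +++++++++++++**++++++++*++++++++++++++++++++++:                    
248 +++++*+++++*+*+*+++*++**++++++++++++++++++++**- ..........  .  . .
```

Run:
```python
from h import *
np.set_printoptions(precision=4,suppress=True)
y=np.radians(79.8);A=np.array([[np.sin(y),-np.cos(y),0],[np.cos(y),np.sin(y),0],[0,0,1]])
C=np.array([.5632,-.0519,0])
for n,px,z in [('plate-',(312,111.8),.072),('plate+',(312,239.7),.072),('bar-',(312,146),.092),('bar+',(312,217.5),.092),('floor-',(336,105.5),.043),('floor+',(336,229),.043),('jaw-',(301,116),.042),('jaw+',(303,215),.042),('base+',(290,233.7),.005),('blk+',(306,224),.042),('blk-',(303,112.5),.042)]:
    print(n,A@(at_z('wrist',px,z)-C))
X=tri({'scene':(296,180.4),'side':(317.9,178.2)});print(X,A@(X-C))
def art(f,r0,r1,c0,c1,s=1):
    g=cv2.imread('pics/'+f).astype(int).sum(2)//3
    for r in range(r0,r1,s):print(r,''.join(" .:-=+*#%@"[min(9,v//24)] for v in g[r,c0:c1]))
art('side5.png',155,205,285,365);art('scene5.png',160,205,265,330)
P=[C+a*A[0]+np.array([0,0,z]) for a,z in[(-.058,.072),(.058,.072),(-.03,.092),(.03,.092)]]
print(proj('side',P).round(1),proj('scene',P).round(1))
```

```text
plate- [-0.0608 -0.0004  0.072 ]
plate+ [ 0.0518 -0.0005  0.072 ]
bar- [-0.0359 -0.0004  0.092 ]
bar+ [ 0.0231 -0.0004  0.092 ]
floor- [-0.065   0.0209  0.043 ]
floor+ [0.0531 0.0232 0.043 ]
jaw- [-0.0558 -0.0104  0.042 ]
jaw+ [ 0.0388 -0.0094  0.042 ]
base+ [ 0.0742 -0.0252  0.005 ]
blk+ [ 0.0482 -0.0065  0.042 ]
blk- [-0.0589 -0.0086  0.042 ]
[ 0.5699 -0.0436  0.0726] [0.0052 0.0094 0.0726]
155 ---:..:+++***********************************+++++===-==++***********++=----=++*
156 ::...:-++*****************************************+++===-===+***********+=-=+++*
157 .   .-=+*********************************************+++==--==++****###**+==++**
158   ..-=+*************************************************++=======++******+=++***
159 ::--=+***************************************************+++++==-===++**+=++****
160 ==+++*********************************************************+++===-====++*****
161 ++**************************************************************++++====++******
162 ******************************************************************+++++++*******
163 ********************
[... 6117 characters left out ...]
++++++++++++++++++
197 ----------------::::::-=+++++++++++++++++++++++++++++++++++++++++
198 ----------------::::::-==++++++++++++++++++++++++++++++++++++++++
199 =-------====----:::::::-=++++++++++++++++++++++++++++++++++++++++
200 +=-----=+**+=---::::::::-==+++++++++++++++++++++++++++++++++++++*
201 *+=---=+*##*+=--:::::::::-==+++++++++++++++++++++++++++++++++++++
202 **+=--=+##%#*+=-::::::::::-==++++++++++++++++++++++++++++++++++++
203 #*+=--=+*#%%##+-:::::::::::-=++++++++++++++++++++++++++++++++++++
204 ##*+=--=+*#%%#*+-:::::::::::-=+++++++++++++++++++++++++++++++++++
[[340.4 182.3]
 [303.5 170.6]
 [331.5 173.9]
 [312.2 167.8]] [[311.7 166.7]
 [278.7 190.1]
 [303.6 168. ]
 [286.3 180.3]]
```

Request:
{"method": "apply_moves", "body": {
  "commands": [
    [-0.6,[0,0,0],[0,0,0]],
    [-0.6,[0,0,0],[0,0,0]],
    [-0.6,[0,0,0],[0,0,0]]
  ]
}}

```text
clock: 11.23
tcp_pos: [0.5628, -0.0524, 0.2137]
ee_rot: [0.089, 0.996, -0.0, -0.001]
force: [0.1, -0.3, -0.0]
grip_width: 0.0684
grasp_force: 0.0
```

Run:
```python
from h import *
np.set_printoptions(precision=4,suppress=True)
print(robot.get_obs()['tcp_pos'],robot.get_obs()['ee_rot'])
k=imaging.get_calibration('wrist')
snap('wrist','w6.png');imaging.get_calibration=lambda n:k
print(robot.get_obs()['tcp_pos'])
y=np.radians(79.8);A=np.array([[np.sin(y),-np.cos(y),0],[np.cos(y),np.sin(y),0],[0,0,1]])
C=np.array([.5632,-.0519,0])
print([proj('wrist',C+a*A[0]+b*A[1]+[0,0,z]).round(1)[0].tolist() for a,b,z in [(-.058,0,.072),(.058,0,.072),(-.03,0,.092),(.03,0,.092),(-.048,-.01,.042),(.048,-.01,.042),(-.061,.018,.043),(.061,.018,.043)]])
g=cv2.imread('pics/w6.png').astype(int).sum(2)//3
for r in range(100,250,1):
    if r<125 or r>205 or 140<r<150: print(r,''.join(" .:-=+*#%@"[min(9,v//24)] for v in g[r,292:345]))
```

```text
[ 0.5628 -0.0524  0.2137] [ 0.0893  0.996  -0.     -0.0006]
[ 0.5629 -0.0523  0.2139]
[[312.4, 114.7], [312.4, 245.3], [312.4, 152.9], [312.4, 224.6], [301.4, 124.2], [302.3, 223.1], [332.6, 109.5], [330.5, 235.7]]
100 ::::-:::::.::::.  ......:::.  ......::-:-::::::::--:-
101 ::-::::::::-:::::.::--::-:::::::---:---::---:-:-::-::
102 -::--::-::::::::--::::-::-::-:-::::::::::::::::::::. 
103 ::-----:-:--:----::-:-:::-::::-:.                    
104 -::-:::--:-::--:-:::-:--:::--:-:    ......... .      
105 :-:-:--:::--:-::::::-:::::::::-:.  .::::::::. .......
106 :---:::::-::::-:-:-:::-:-::::--:.  .:-:::---:........
107 -::-:---:::--::-:::-::--:::::::-:. .:::::::::........
108 -:-::-:---:---::------::::::::::-:..:::::::::. ..... 
109 :----:-:-:-:-::::-:::::-::--:::::-::......:::........
110 :::-::-::::-::--::::-::::::::::::-:::..*%+-----======
111 :-::::::::-:::::-::-:::::::::::::::--::%@#=========++
112 ::-::::-:::-:::::::::::::::::::-::-:::.%@%##%+=======
113 ::::-:::-::::-::--:::::::::::-:::::-:::%@@@@@%###%*==
114 -:--::::::::::-:::::.:::::-::::-::-:-:.%@@@@@@@@@@#==
115 :---::--:::
[... 2923 characters left out ...]
                   
238 ::::::::+*********+*##*#******#+.                    
239 ::::::::+*********+*##*********+:          .   .     
240 ------::+#********+*#**#******#+:        .           
241 +++++++++*+++++*+*+*##*#*++++++=. .       ..         
242 *+*+++**++++++++++=*###**++++++=:         .          
243 ++++++++++++++++++=*##*#*+++++*+:         .          
244 +++*++++++++++++++=+##***++++*++:    .         .     
245 ++++++++++++++++++=*##*#*++++++*-    . .             
246 ++*+++++++++++++++=*####*++++++*=                    
247 ++++++++++++++++++=+****+++++++*=                    
248 ++++++++++++++++++++*++++++++++*-  .          .      
249 +++++++*++++*++++++*++++++*+*++*=    .
```

Measured in the wrist image with matching calibration, the plate sits about 2–3 mm towards +x of the jaws and chute. I'll regrip and slide it back.

Request:
{"method": "apply_moves", "body": {
  "commands": [
    [-0.6,[0,0,1],[0,0,0]],
    [-0.6,[0,0,1],[0,0,0]],
    [-0.6,[0,0,1],[0,0,0]],
    [-0.6,[0,0,1],[0,0,0]],
    [-0.6,[0,0,0.95],[0,0,0]]
  ]
}}

```text
clock: 11.7
tcp_pos: [0.5628, -0.0524, 0.0892]
ee_rot: [0.089, 0.996, -0.0, -0.0]
force: [0.3, -0.8, -0.6]
grip_width: 0.0683
grasp_force: 0.0
```

Request:
{"method": "apply_moves", "body": {
  "commands": [
    [-0.6,[0,0,0.6],[0,0,0]],
    [-0.6,[0,0,0.3],[0,0,0]],
    [-0.6,[0,0,0],[0,0,0]],
    [-0.6,[0,0,0],[0,0,0]]
  ]
}}

```text
clock: 12.03
tcp_pos: [0.5633, -0.0523, 0.0685]
ee_rot: [0.089, 0.996, 0.0, 0.0]
force: [0.0, 0.4, 0.8]
grip_width: 0.0685
grasp_force: 0.0
```

Request:
{"method": "apply_moves", "body": {
  "commands": [
    [1,[0,0,0],[0,0,0]],
    [1,[0,0,0],[0,0,0]],
    [1,[0,0,0],[0,0,0]],
    [1,[0,0,0],[0,0,0]],
    [1,[0,0,0],[0,0,0]]
  ]
}}

```text
clock: 12.45
tcp_pos: [0.5634, -0.0523, 0.0687]
ee_rot: [0.089, 0.996, 0.0, 0.0]
force: [-0.4, 0.9, 3.0]
grip_width: 0.013
grasp_force: 59.1
```

Request:
{"method": "apply_moves", "body": {
  "commands": [
    [1,[0,0,0],[0,0,0]],
    [1,[0,0,0],[0,0,0]],
    [1,[0,0,0],[0,0,0]]
  ]
}}

```text
clock: 12.7
tcp_pos: [0.5635, -0.0523, 0.0685]
ee_rot: [0.089, 0.996, 0.0, 0.0]
force: [-0.7, 0.9, 3.2]
grip_width: 0.0135
grasp_force: 59.3
```

Request:
{"method": "apply_moves", "body": {
  "commands": [
    [1,[0.06,0,0],[0,0,0]],
    [1,[0.06,0,0],[0,0,0]],
    [1,[0,0,0],[0,0,0]],
    [1,[0,0,0],[0,0,0]]
  ]
}}

```text
clock: 13.03
tcp_pos: [0.5621, -0.052, 0.0688]
ee_rot: [0.089, 0.996, 0.0, 0.002]
force: [6.7, -1.0, 0.5]
grip_width: 0.0129
grasp_force: 58.7
```

Request:
{"method": "apply_moves", "body": {
  "commands": [
    [1,[0.07,0,0],[0,0,0]],
    [1,[0,0,0],[0,0,0]],
    [1,[0,0,0.1],[0,0,0]],
    [1,[0,0,0.05],[0,0,0]],
    [1,[0,0,0],[0,0,0]]
  ]
}}

```text
clock: 13.45
tcp_pos: [0.5612, -0.0518, 0.0683]
ee_rot: [0.089, 0.996, -0.0, 0.003]
force: [-4.7, 0.1, 31.2]
grip_width: 0.0131
grasp_force: 63.1
```

Request:
{"method": "apply_moves", "body": {
  "commands": [
    [1,[-0.03,0,-0.13],[0,0,0]],
    [1,[0,0,0],[0,0,0]],
    [-0.6,[0,0,0],[0,0,0]],
    [-0.6,[0,0,0],[0,0,0]],
    [-0.6,[0,0,0],[0,0,0]]
  ]
}}

```text
clock: 13.87
tcp_pos: [0.558, -0.0517, 0.0666]
ee_rot: [0.089, 0.996, -0.0, -0.001]
force: [0.5, -0.4, -0.2]
grip_width: 0.0484
grasp_force: 0.0
```

Request:
{"method": "apply_moves", "body": {
  "commands": [
    [-0.6,[0,0,0],[0,0,0]],
    [-0.6,[0,0,-0.3],[0,0,0]],
    [-0.6,[0,0,-1],[0,0,0]],
    [-0.6,[0,0,-1],[0,0,0]],
    [-0.6,[0,0,-1],[0,0,0]]
  ]
}}

```text
clock: 14.28
tcp_pos: [0.5586, -0.0516, 0.1512]
ee_rot: [0.089, 0.996, -0.0, -0.001]
force: [0.2, -0.8, 0.1]
grip_width: 0.0683
grasp_force: 0.0
```

Request:
{"method": "apply_moves", "body": {
  "commands": [
    [-0.6,[0,0,-1],[0,0,0]],
    [-0.6,[0,0,-1],[0,0,0]],
    [-0.6,[0,0,-0.5],[0,0,0]],
    [-0.6,[0,0,0],[0,0,0]],
    [-0.6,[0,0,0],[0,0,0]]
  ]
}}

```text
clock: 14.7
tcp_pos: [0.5592, -0.0516, 0.2127]
ee_rot: [0.089, 0.996, -0.0, 0.0]
force: [-0.5, 0.0, -0.5]
grip_width: 0.0685
grasp_force: 0.0
```

Request:
{"method": "apply_moves", "body": {
  "commands": [
    [-0.6,[0,0,0],[0,0,0]],
    [-0.6,[0,0,0],[0,0,0]],
    [-0.6,[0,0,0],[0,0,0]]
  ]
}}

```text
clock: 14.95
tcp_pos: [0.5585, -0.0516, 0.2112]
ee_rot: [0.089, 0.996, -0.0, -0.001]
force: [-0.4, 0.9, -0.3]
grip_width: 0.0682
grasp_force: 0.0
```

Run:
```python
from h import *
np.set_printoptions(precision=4,suppress=True)
o=robot.get_obs();print(o['tcp_pos'],o['ee_rot'],o['joint_positions'])
k=imaging.get_calibration('wrist')
snap('wrist','w7.png');imaging.get_calibration=lambda n:k
y=np.radians(79.8);A=np.array([[np.sin(y),-np.cos(y),0],[np.cos(y),np.sin(y),0],[0,0,1]])
C=np.array([.5632,-.0519,0])
print([proj('wrist',C+a*A[0]+b*A[1]+[0,0,z]).round(1)[0].tolist() for a,b,z in [(-.058,0,.072),(.058,0,.072),(-.03,0,.092),(.03,0,.092),(-.048,-.01,.042),(.048,-.01,.042),(-.061,.018,.043),(.061,.018,.043)]])
g=cv2.imread('pics/w7.png').astype(int).sum(2)//3
for r in range(100,255,1):
    if r<126 or r>212 or 140<r<155: print(r,''.join(" .:-=+*#%@"[min(9,v//24)] for v in g[r,292:345]))
```

```text
[ 0.5585 -0.0516  0.2112] [ 0.0892  0.996  -0.     -0.0012] [ 0.1085  0.1723 -0.1077  1.7071  0.0192  1.2655  1.3887]
[[312.5, 120.6], [312.5, 251.0], [312.5, 159.1], [312.5, 230.8], [301.5, 129.5], [302.4, 228.4], [332.7, 114.9], [330.7, 241.0]]
100 :----.+%%%###########################=.::--:::::-:-::
101 ---:-:+%%############################=.::---:::--:-:-
102 -::--:+%%%%####%####%%###############= ::::::::::::::
103 ----::+#############**##############*- :-:::-:::---:-
104 -:--::-==========--=--==============-:::-:::-:-:::-:-
105 -::::::::.:::::. ......::::. ......:::--:-::::::-:::-
106 -:-::::::::-::::.:::::::::-:::-------:-:----:-:-:----
107 ::-::----:::---::-::--:-::---:-:::::::.::::::::::::::
108 -:------:--:-::::--:-:--:::--:-:.                    
109 --:--:-:--:--:-:-:-:-:::-:-----:.                    
110 ::--:-::::-:-:--::-:---::--:::::. .   .   ..         
111 :--:-:::::-::::-::-:::-::::-::::.  .:::.:::::..... ..
112 --:::---::::-::-:--:---:--::-:--:. .:--::-:::........
113 :::-:---:--::::::::-:-:-:::-:----:..:-:::::-::.......
114 -:-:-:---:-:-:-::::::-:-:---::-::-..:
[... 3198 characters left out ...]
   .....
243 ::::::::+#********+*##**++****#+:                    
244 ::::::::+*********+*#*#*++****#+.    . .             
245 ========+*********=*###*++*****=.         . .  .     
246 ++++++++++++++++++=*#*#*=+*+++++:     ... .          
247 *+*++**++++++++++*=*###*==++++++:     .      ..      
248 **+*++++++++++++++=*###*=++**+*+:   .        .       
249 +++*++++++++++++++=*###*++*+****-          .         
250 +++++++++++++++++++++++++++*+*+*=        .           
251 ++*++++++++++++++++++++++++++++*=            .       
252 +++++++++++++++++++++++++++++++*=     .              
253 ++++++++++++++++++++++++++*++++*=     .              
254 +++++++++++++*++++++*++++****+++=     .         .
```

Plate is now centred within about 1 mm between the jaws and chute. Next is the tray handle: turn 90° and travel over it.

Request:
{"method": "apply_moves", "body": {
  "commands": [
    [-0.6,[0,0,0],[0,0,0.98]],
    [-0.6,[0,0,0],[0,0,0.98]],
    [-0.6,[0,0,0],[0,0,0.98]],
    [-0.6,[0,0,0],[0,0,0.98]],
    [-0.6,[0,0,0],[0,0,0.98]]
  ]
}}

```text
clock: 15.42
tcp_pos: [0.5589, -0.0516, 0.212]
ee_rot: [0.283, 0.959, -0.0, -0.0]
force: [-0.3, 0.7, -0.2]
grip_width: 0.0686
grasp_force: 0.0
```

Request:
{"method": "apply_moves", "body": {
  "commands": [
    [-0.6,[0,0,0],[0,0,0.98]],
    [-0.6,[0,0,0],[0,0,0.98]],
    [-0.6,[0,0,0],[0,0,0.98]],
    [-0.6,[0,0,0],[0,0,0.98]],
    [-0.6,[0,0,0],[0,0,0.98]]
  ]
}}

```text
clock: 15.83
tcp_pos: [0.5589, -0.0516, 0.212]
ee_rot: [0.465, 0.885, -0.0, -0.0]
force: [-0.0, -0.2, -0.2]
grip_width: 0.0684
grasp_force: 0.0
```

Request:
{"method": "apply_moves", "body": {
  "commands": [
    [-0.6,[0,0,0],[0,0,0.98]],
    [-0.6,[0,0,0],[0,0,0.98]],
    [-0.6,[0,0,0],[0,0,0.98]],
    [-0.6,[0,0,0],[0,0,0.98]],
    [-0.6,[0,0,0],[0,0,0.98]]
  ]
}}

```text
clock: 16.25
tcp_pos: [0.5589, -0.0516, 0.212]
ee_rot: [0.628, 0.778, -0.0, -0.0]
force: [0.3, -0.2, -0.1]
grip_width: 0.0682
grasp_force: 0.0
```

Request:
{"method": "apply_moves", "body": {
  "commands": [
    [-0.6,[0,0,0],[0,0,0.98]],
    [-0.6,[0,0,0],[0,0,0.98]],
    [-0.6,[0,0,0],[0,0,0.98]],
    [-0.6,[0,0,0],[0,0,0.98]],
    [-0.6,[0,0,0],[0,0,0.98]]
  ]
}}

```text
clock: 16.67
tcp_pos: [0.5589, -0.0516, 0.212]
ee_rot: [0.768, 0.641, -0.0, -0.0]
force: [-0.0, 0.4, 1.1]
grip_width: 0.0684
grasp_force: 0.0
```

Request:
{"method": "apply_moves", "body": {
  "commands": [
    [-0.6,[0.8,0.01,0],[0,0,0]],
    [-0.6,[0.97,0.01,0],[0,0,0]],
    [-0.6,[0.97,0.01,0],[0,0,0]],
    [-0.6,[0.97,0.01,0],[0,0,0]],
    [-0.6,[0.97,0.01,0],[0,0,0]]
  ]
}}

```text
clock: 17.08
tcp_pos: [0.5807, 0.0644, 0.212]
ee_rot: [0.767, 0.642, -0.0, -0.0]
force: [0.4, -1.0, -0.4]
grip_width: 0.0681
grasp_force: 0.0
```

Request:
{"method": "apply_moves", "body": {
  "commands": [
    [-0.6,[0.97,0.01,0],[0,0,0]],
    [-0.6,[0.97,0.01,0],[0,0,0]],
    [-0.6,[0.97,0.01,0],[0,0,0]],
    [-0.6,[0.97,0.01,0],[0,0,0]],
    [-0.6,[0.97,0.01,0],[0,0,0]]
  ]
}}

```text
clock: 17.5
tcp_pos: [0.6032, 0.1836, 0.2119]
ee_rot: [0.767, 0.642, -0.0, -0.0]
force: [1.4, 0.5, -0.2]
grip_width: 0.0685
grasp_force: 0.0
```

Request:
{"method": "apply_moves", "body": {
  "commands": [
    [-0.6,[0.97,0.01,0],[0,0,0]],
    [-0.6,[0.97,0.01,0],[0,0,0]],
    [-0.6,[0.97,0.01,0],[0,0,0]],
    [-0.6,[0,0,0],[0,0,0]],
    [-0.6,[0,0,0],[0,0,0]]
  ]
}}

```text
clock: 17.92
tcp_pos: [0.6161, 0.2557, 0.2114]
ee_rot: [0.766, 0.643, -0.001, -0.001]
force: [0.0, -0.5, 0.7]
grip_width: 0.0687
grasp_force: 0.0
```

Run:
```python
from h import *
np.set_printoptions(precision=4,suppress=True)
o=robot.get_obs();print(o['clock'],o['tcp_pos'],o['ee_rot'],o['joint_positions'])
k=imaging.get_calibration('wrist')
snap('wrist','w8.png');print(models.find_in('wrist','tray_handle')[:2]);imaging.get_calibration=lambda n:k
y=np.radians(79.9);A=np.array([[np.sin(y),-np.cos(y),0],[np.cos(y),np.sin(y),0],[0,0,1]])
H=np.array([.6215,.278,.111])
p=proj('wrist',[H+a*A[0]+b*A[1] for a in(-.007,.007) for b in(-.0235,.0235)]);print(p)
r,c=p.mean(0).astype(int)[::-1]
g=cv2.imread('pics/w8.png').astype(int).sum(2)//3
for i in range(max(r-70,0),r+70,2): print(i,''.join(" .:-=+*#%@"[min(9,v//24)] for v in g[i,c-45:c+45]))
print(c-45)
```

```text
17.9167 [0.6161 0.2557 0.2114] [ 0.7656  0.6433 -0.0006 -0.0005] [-0.3569  0.3851 -0.1376  1.4366  0.0524  1.325  -0.6705]
[{'location': [307.0, 265.4], 'conf': 0.89}]
[[305.1068 199.2363]
 [304.954  135.747 ]
 [323.8587 199.313 ]
 [324.7367 135.8327]]
97 ------------------------------------------------------------------------------------------
99 ------------------------------------------------------------------------------------------
101 ------------------------------------------------------------------------------------------
103 ------------------------------------------------------------------------------------------
105 ------------------------------------------------------------------------------------------
107 ------------------------------------------------------------------------------------------
109 ------------------------------------------------------------------------------------------
111 ------------------------------------------------------------------------------------------
113 -------------------------------------------------------------------------:-----------
[... 5104 characters left out ...]
==========+===+=+++++++++++++++
223 ==+=++=+++++++++++==*#@@@@@@@@@@@@@@@@@@@%=-===========++==+++++++++++++++++++++++++++++++
225 =+==+++++++++++=+=#@@@@@@@@@@@@@@@@@@@@@@%*=+=++++++++++++++++++++++++++++++++++++++**+***
227 ===++=+++++++**#%%@@@@@@@@@@@@@@@@@@@@@@@@*++++*++++++*++++*+*+++++**+*+******************
229 ====++=++++=+*%@@@@@@@@@@@@@@@@@@@@@@@@@@@#+*********************************************#
231 ===+++++==%@@@@@@@@@@@@@@@@@@@@@@@@@@@@@@@%+***************#########***####**#########*##*
233 ====++##%%@@@@@@@@@@@@@@@@@@@@@@@@@@@@@@@@%*##############################################
235 ====+*%@@@@@@@@@@@@@@@@@@@@@@@@@@@@@@@@@@@@%*#############################################
269
```

The handle is confirmed where predicted, at wrist columns 306–324 and rows 134–200. Now descend and pinch.

Request:
{"method": "apply_moves", "body": {
  "commands": [
    [-0.6,[0.6,0.03,0.3],[0,0,0]],
    [-0.6,[0.56,0.02,0.8],[0,0,0]],
    [-0.6,[0,0,1],[0,0,0]],
    [-0.6,[0,0,1],[0,0,0]],
    [-0.6,[0,0,1],[0,0,0]]
  ]
}}

```text
clock: 18.43
tcp_pos: [0.6232, 0.2817, 0.1088]
ee_rot: [0.767, 0.642, 0.0, 0.0]
force: [0.1, -0.6, -0.6]
grip_width: 0.0686
grasp_force: 0.0
```

Request:
{"method": "apply_moves", "body": {
  "commands": [
    [-0.6,[0,0,0.7],[0,0,0]],
    [-0.6,[0,0,0.3],[0,0,0]],
    [-0.6,[0,0,0],[0,0,0]],
    [-0.6,[0,0,0],[0,0,0]]
  ]
}}

```text
clock: 18.77
tcp_pos: [0.6235, 0.2821, 0.0856]
ee_rot: [0.767, 0.642, 0.0, 0.0]
force: [-0.9, -0.1, 1.2]
grip_width: 0.0687
grasp_force: 0.0
```

Request:
{"method": "apply_moves", "body": {
  "commands": [
    [1,[0,0,0],[0,0,0]],
    [1,[0,0,0],[0,0,0]],
    [1,[0,0,0],[0,0,0]],
    [1,[0,0,0],[0,0,0]],
    [1,[0,0,0],[0,0,0]]
  ]
}}

```text
clock: 19.18
tcp_pos: [0.6219, 0.2828, 0.0861]
ee_rot: [0.766, 0.642, -0.001, -0.001]
force: [-6.1, 0.5, 1.1]
grip_width: 0.0133
grasp_force: 58.7
```

Request:
{"method": "apply_moves", "body": {
  "commands": [
    [1,[0,0,0],[0,0,0]],
    [1,[0,0,0],[0,0,0]],
    [1,[0,0,0],[0,0,0]]
  ]
}}

```text
clock: 19.43
tcp_pos: [0.6219, 0.2828, 0.0861]
ee_rot: [0.766, 0.642, -0.001, -0.001]
force: [-7.7, -0.8, 8.6]
grip_width: 0.0128
grasp_force: 60.0
```

Request:
{"method": "apply_moves", "body": {
  "commands": [
    [1,[-0.06,0,-0.385],[0,0,0]],
    [1,[-0.08,0,-0.38],[0,0,0]],
    [1,[-0.095,0,-0.375],[0,0,0]],
    [1,[-0.115,0,-0.37],[0,0,0]],
    [1,[-0.13,0,-0.365],[0,0,0]]
  ]
}}

```text
clock: 19.85
tcp_pos: [0.6196, 0.2705, 0.1323]
ee_rot: [0.766, 0.642, -0.001, -0.001]
force: [-5.8, 1.2, -7.1]
grip_width: 0.0128
grasp_force: 58.5
```

Request:
{"method": "apply_moves", "body": {
  "commands": [
    [1,[-0.15,0,-0.36],[0,0,0]],
    [1,[-0.17,0,-0.35],[0,0,0]],
    [1,[-0.185,0,-0.34],[0,0,0]],
    [1,[-0.2,0,-0.33],[0,0,0]],
    [1,[0,0,0],[0,0,0]]
  ]
}}

```text
clock: 20.27
tcp_pos: [0.6163, 0.2519, 0.1679]
ee_rot: [0.767, 0.642, -0.001, -0.001]
force: [-8.9, 0.3, -4.2]
grip_width: 0.0131
grasp_force: 59.3
```

Request:
{"method": "apply_moves", "body": {
  "commands": [
    [1,[-0.22,0,-0.32],[0,0,0]],
    [1,[-0.235,0,-0.31],[0,0,0]],
    [1,[0,0,0],[0,0,0]],
    [1,[-0.25,0,-0.3],[0,0,0]],
    [1,[0,0,0],[0,0,0]]
  ]
}}

```text
clock: 20.68
tcp_pos: [0.6131, 0.2343, 0.1909]
ee_rot: [0.767, 0.642, -0.002, -0.001]
force: [-11.2, 0.7, -5.8]
grip_width: 0.0129
grasp_force: 60.6
```

```bash
cat > st.py <<'E'
from h import *
np.set_printoptions(precision=3,suppress=True)
o=robot.get_obs();T=o['tcp_pos'];print(o['clock'],T,o['force'],o['moment'])
d=(T-[.5634+.148*.176,-.0519+.148*.984,.0815-.019]);print('theta',np.arctan2(d[2],d[:2]@[.176,.984])-.1217,np.hypot(d[2],d[:2]@[.176,.984]))
def go():
  for n in['side','scene']:
    snap(n,'x.png')
    for s in range(3):
      for r in models.find_in(n,f'socket{s}_center')[:5]:
        X=at_z(n,r['location'],.07)-[.5634,-.0519,0]
        print(n,s,np.round(r['location']),round(r['conf'],2),'clip xy',X[0]*.984-X[1]*.176,X[0]*.176+X[1]*.984)
go()
E
python3 st.py
```

```text
20.6833 [0.613 0.234 0.191] [-11.152   0.688  -5.779] [0.485 1.963 0.008]
theta 0.6114709047577467 0.19181460965779704
side 0 [217. 241.] 0.54 clip xy 0.11847654238343405 0.33035103316280273
side 0 [310. 187.] 0.49 clip xy 0.011131898456054955 0.0526893113171771
side 1 [324. 182.] 0.68 clip xy -0.017252927637727466 0.016858502861480922
side 1 [301. 188.] 0.5 clip xy 0.030558759182861963 0.06717990785251049
side 2 [299. 188.] 0.75 clip xy 0.035266164280003516 0.07001887807860463
side 2 [289. 239.] 0.34 clip xy -0.0317502693258072 0.24685647488417223
scene 1 [302. 204.] 0.61 clip xy 0.03741521273761746 0.07164286403712067
scene 1 [294. 178.] 0.21 clip xy 7.809376835214363e-05 -0.005098244965605685
scene 2 [303. 204.] 0.52 clip xy 0.035424540435921914 0.07459676618577633
```

Request:
{"method": "apply_moves", "body": {
  "commands": [
    [1,[-0.25,-0.03,-0.3],[0,0,0]],
    [1,[-0.265,0,-0.285],[0,0,0]],
    [1,[-0.28,0,-0.27],[0,0,0]],
    [1,[-0.29,0,-0.26],[0,0,0]],
    [1,[0,0,0],[0,0,0]]
  ]
}}

```text
clock: 21.5
tcp_pos: [0.6078, 0.2053, 0.2183]
ee_rot: [0.767, 0.641, -0.002, -0.0]
force: [-8.7, -1.8, -12.0]
grip_width: 0.0129
grasp_force: 61.7
```

Request:
{"method": "apply_moves", "body": {
  "commands": [
    [1,[-0.3,0,-0.24],[0,0,0]],
    [1,[-0.31,0,-0.23],[0,0,0]],
    [1,[0,0,0],[0,0,0]],
    [1,[0,0,0],[0,0,0]],
    [1,[0,0,0],[0,0,0]]
  ]
}}

```text
clock: 21.92
tcp_pos: [0.6051, 0.1908, 0.2288]
ee_rot: [0.767, 0.641, -0.003, -0.0]
force: [-8.2, -5.1, -12.6]
grip_width: 0.0127
grasp_force: 62.7
```

Request:
{"method": "apply_moves", "body": {
  "commands": [
    [1,[0,0,0],[0,0,0]],
    [1,[0,0,0],[0,0,0]],
    [1,[0,0,0],[0,0,0]],
    [1,[0,0,0],[0,0,0]],
    [1,[0,0,0],[0,0,0]]
  ]
}}

```text
clock: 22.33
tcp_pos: [0.6051, 0.1908, 0.2287]
ee_rot: [0.767, 0.641, -0.003, 0.0]
force: [-8.9, -4.9, -12.7]
grip_width: 0.0132
grasp_force: 62.7
```

```bash
python3 st.py; cp pics/x.png pics/scene_up.png
python3 - <<'E'
from h import *
g=cv2.imread('pics/scene_up.png').astype(int).sum(2)//3
for i in range(160,225,1): print(i,''.join(" .:-=+*#%@"[min(9,v//24)] for v in g[i,270:350]))
E
```

```text
22.3333 [0.605 0.191 0.229] [ -8.881  -4.921 -12.716] [-1.001  1.52  -0.066]
theta 0.9152175209150814 0.193075410886758
side 0 [310. 189.] 0.46 clip xy 0.007077181823955614 0.060049837781896015
side 1 [323. 183.] 0.59 clip xy -0.014511816783846315 0.022108827405327502
scene 0 [302. 189.] 0.65 clip xy 0.008168234044192455 0.036123684888155295
scene 0 [324. 298.] 0.51 clip xy 0.16205749225450988 0.3025276456250807
scene 2 [305. 204.] 0.51 clip xy 0.03146180819079932 0.07806057330247106
160 #####################################*=-::::-=+**############################*=-
161 #####################################*+=----=+**#############################*+-
162 #####################################**+====+**##############################*+-
163 ######################################***+++**###*#########*#################*+=
164 #####################################*******##****###########################*+=
165 ####################################*+++**###*++**##################*########**=
166 ##################################**+===+**##*==+**###########################*+
167 ############
[... 4213 characters left out ...]
###########%%%%%%%%%
217 ##########*+=====---::::::::::::::-=*%%%*++****#%%%%%%################%%%%%%%%%#
218 ##########**+=====----:::::::::::::-=*##*+====+++*+++++***##########%%%%%%%%%%%#
219 ###########**+=====---::::::::::::::-=*##*+=============++++++++***#%%%%%%%%%%%#
220 ############**======---::::::::::::::-=*##+======================++*#%%%%%%%%%%#
221 #############**======----::::::::::::-=++**+=======================+#%%%%%%%%%#*
222 ###############*+=====---:::::::::::-=+*++++=======================+*%%%%%%%%%#*
223 ################*+=====---::::::::::-+##*+==========================+#%%%%%%%%#*
224 ################**+=====---:::::::::-+###*+==========================*#%%%%%%#*+
```

All three sockets lie in the chute against the plate, at scene (303,181), (303,191) and (299,202). The tray looks clear, so I lower it slowly.

Request:
{"method": "apply_moves", "body": {
  "commands": [
    [1,[0.31,0,0.23],[0,0,0]],
    [1,[0.3,0,0.24],[0,0,0]],
    [1,[0.29,0,0.26],[0,0,0]],
    [1,[0.28,0,0.27],[0,0,0]],
    [1,[0.265,0,0.285],[0,0,0]]
  ]
}}

```text
clock: 23.15
tcp_pos: [0.6122, 0.2294, 0.1993]
ee_rot: [0.766, 0.642, -0.0, -0.0]
force: [-10.5, -0.4, 2.4]
grip_width: 0.0129
grasp_force: 61.4
```

Request:
{"method": "apply_moves", "body": {
  "commands": [
    [1,[0.25,0,0.3],[0,0,0]],
    [1,[0.25,0,0.3],[0,0,0]],
    [1,[0.235,0,0.31],[0,0,0]],
    [1,[0.22,0,0.32],[0,0,0]],
    [1,[0.2,0,0.33],[0,0,0]]
  ]
}}

```text
clock: 23.57
tcp_pos: [0.6177, 0.2591, 0.1608]
ee_rot: [0.766, 0.643, 0.001, -0.0]
force: [-9.1, 1.8, 2.4]
grip_width: 0.0127
grasp_force: 59.6
```

Request:
{"method": "apply_moves", "body": {
  "commands": [
    [1,[0.185,0,0.34],[0,0,0]],
    [1,[0.17,0,0.35],[0,0,0]],
    [1,[0.15,0,0.36],[0,0,0]],
    [1,[0.13,0,0.365],[0,0,0]],
    [1,[0,0,0],[0,0,0]]
  ]
}}

```text
clock: 23.98
tcp_pos: [0.6207, 0.2758, 0.1241]
ee_rot: [0.766, 0.643, 0.001, -0.001]
force: [-6.7, 5.5, 1.4]
grip_width: 0.0128
grasp_force: 59.1
```

```bash
sed -i 's/^go()//' st.py; python3 st.py
```

```text
23.9833 [0.621 0.276 0.124] [-6.733  5.477  1.421] [ 0.703  1.446 -0.221]
theta 0.2002264893846755 0.19462924299440232
```

Request:
{"method": "apply_moves", "body": {
  "commands": [
    [1,[0.05,0,0.22],[0,0,0]],
    [1,[0.05,0,0.22],[0,0,0]],
    [1,[0.04,0,0.22],[0,0,0]],
    [1,[0.04,0,0.22],[0,0,0]],
    [1,[0.03,0,0.2],[0,0,0]]
  ]
}}

```text
clock: 24.4
tcp_pos: [0.6219, 0.282, 0.099]
ee_rot: [0.766, 0.643, 0.002, -0.001]
force: [-6.0, 9.0, 3.0]
grip_width: 0.0129
grasp_force: 59.3
```

Request:
{"method": "apply_moves", "body": {
  "commands": [
    [1,[0.03,0,0.15],[0,0,0]],
    [1,[0.02,0,0.12],[0,0,0]],
    [1,[0.01,0,0.1],[0,0,0]],
    [1,[0,0,0.08],[0,0,0]],
    [1,[0,0,0],[0,0,0]]
  ]
}}

```text
clock: 24.82
tcp_pos: [0.6222, 0.2836, 0.0882]
ee_rot: [0.766, 0.643, 0.002, -0.001]
force: [-6.8, 8.6, 3.2]
grip_width: 0.0131
grasp_force: 59.3
```

Request:
{"method": "apply_moves", "body": {
  "commands": [
    [1,[-0.02,0,0.05],[0,0,0]],
    [1,[0,0,0.05],[0,0,0]],
    [1,[0,0,0.05],[0,0,0]],
    [1,[0,0,0],[0,0,0]]
  ]
}}

```text
clock: 25.15
tcp_pos: [0.6222, 0.2836, 0.0879]
ee_rot: [0.766, 0.643, 0.003, -0.001]
force: [-18.5, 4.3, 27.4]
grip_width: 0.013
grasp_force: 62.9
```

Request:
{"method": "apply_moves", "body": {
  "commands": [
    [1,[0,0,-0.1],[0,0,0]],
    [1,[0,0,0],[0,0,0]],
    [-0.3,[0,0,0],[0,0,0]],
    [-0.3,[0,0,0],[0,0,0]],
    [-0.3,[0,0,0],[0,0,0]]
  ]
}}

```text
clock: 25.57
tcp_pos: [0.624, 0.2789, 0.0855]
ee_rot: [0.767, 0.642, 0.002, 0.001]
force: [-0.5, -0.2, 0.5]
grip_width: 0.0483
grasp_force: 0.0
```

Request:
{"method": "apply_moves", "body": {
  "commands": [
    [-0.3,[0,0,0],[0,0,0]],
    [-0.3,[0,0,-0.3],[0,0,0]],
    [-0.3,[0,0,-0.7],[0,0,0]],
    [-0.3,[0,0,-1],[0,0,0]],
    [-0.3,[0,0,-1],[0,0,0]]
  ]
}}

```text
clock: 25.98
tcp_pos: [0.6218, 0.2794, 0.1592]
ee_rot: [0.767, 0.642, -0.001, -0.0]
force: [-0.5, 0.7, 0.5]
grip_width: 0.0561
grasp_force: 0.0
```

Request:
{"method": "apply_moves", "body": {
  "commands": [
    [-0.3,[0.3,0,-1],[0,0,0]],
    [-0.3,[0.5,0,-1],[0,0,0]],
    [-0.3,[0.8,0,-0.5],[0,0,0]],
    [-0.3,[0,0,0],[0,0,0]],
    [-0.3,[0,0,0],[0,0,0]]
  ]
}}

```text
clock: 26.4
tcp_pos: [0.6291, 0.3206, 0.222]
ee_rot: [0.766, 0.643, 0.001, 0.0]
force: [0.8, -0.3, -0.1]
grip_width: 0.0555
grasp_force: 0.0
```

```bash
echo 'go()'>>st.py; python3 st.py
python3 - <<'E'
from h import *
np.set_printoptions(precision=4,suppress=True)
for n in['side','scene']: snap(n,n+'9.png');print(n,[(r['location'],r['conf']) for r in models.find_in(n,'tray_handle')[:2]],[(r['location'],r['conf']) for r in models.find_in(n,'narrow_plate_grip')[:2]])
S=cv2.imread('pics/side0.png').astype(int);E=cv2.imread('pics/side9.png').astype(int)
A=cv2.imread('pics/scene0.png').astype(int);B=cv2.imread('pics/scene9.png').astype(int)
def art(g,r0,r1,c0,c1,s=1):
    g=g.sum(2)//3
    for i in range(r0,r1,s): print(i,''.join(" .:-=+*#%@"[min(9,v//24)] for v in g[i,c0:c1]))
art(B,170,270,275,400,2)
print('side before tray end');art(S,220,265,238,300,2);print('after');art(E,220,265,238,300,2)
E
```

```text
26.4 [0.629 0.321 0.222] [ 0.772 -0.323 -0.124] [-0.016  0.01  -0.03 ]
theta 0.4843608416054396 0.2800546861050509
side 0 [218. 241.] 0.57 clip xy 0.11568391779577292 0.328589661305272
side 0 [310. 185.] 0.5 clip xy 0.01300664359286674 0.04412475483324021
side 1 [288. 236.] 0.71 clip xy -0.026309511933401624 0.2405740488639079
side 1 [323. 184.] 0.52 clip xy -0.01803647500832144 0.027545371983930582
side 2 [298. 187.] 0.74 clip xy 0.03920306544966363 0.06964784449950859
side 2 [286. 237.] 0.42 clip xy -0.02263684989406291 0.24387411336559403
scene 0 [323. 297.] 0.5 clip xy 0.16217465059414998 0.3001656456711924
scene 0 [221. 121.] 0.26 clip xy 0.036395206579079145 -0.30276296941628106
scene 1 [305. 182.] 0.57 clip xy -0.011868403152718563 0.024763068390193835
scene 2 [302. 203.] 0.44 clip xy 0.03387320748814523 0.07068579844684997
side [([278.9, 228.7], 0.81)] [([353.3, 125.4], 0.71)]
scene [([354.5, 234.9], 0.67)] [([220.9, 118.8], 0.56)]
170 #####################**+=-:::-=*#*++=-=++=-:::-=**######################################################**###%%%##******=====
172 ############
[... 8762 characters left out ...]
=++*#%%@@@@@@@@@%%#*=--==-::::
246 *******+=---:...........  .:--------==++***##%%%#+=------:::::
248 ******+=----:.........    .:--==-----------==+++=---==-:::::::
250 ****+=-----::.......      .::-------==-------------==-::::::::
252 ***+-----:::.....       ...:::::::-------==-------=--::::::::.
254 *+=-----::..           ...:.::::::::::::------=----:::::::::::
256 =-----:::...          ...:.:.::::::.::::...::----:::::::::::::
258 -----:::::..        ..........:.::::::::............::::::::--
260 ---:::::.....     .......::::..:::::.:::............:::::::---
262 --:::...:.............::.:.:.::.::::::::............::::::----
264 --:::::...::....::....::..::..::::::::::............:::::-----
```

The tray is flat and empty: its end edge matches the starting picture. All three sockets are in the chute behind the plate, the narrow plate is still in the rack, and the gripper is clear. Handing in.

```bash
python3 -c "
from plant import order
print(order.sign_off())"
```

```text
the job is handed in; nothing more can be done
None
```

I handed the job in at about 27 s: the stop plate is fully home in the clip and centred to within about 1.5 mm by camera, all three sockets are in the chute, the empty tray lies flat again, and nothing else was touched.

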